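Pack the polishing sticks into the carry case and shut it

TASK

Pack the round polishing sticks away in the grey carry case: lay every stick on its side across the case floor, midway between front and back, one row side by side and touching with the first against the blue end post, and push the black rubber chock up against the last stick so that the row cannot roll apart. Then lay the aluminium hold-down bar flat across the tops of the two end posts, between their guide cheeks, and gently lower the lid until it is fully shut. Leave the bronze bowls, the handpiece and the orange organiser where they are.

Things in the scene. Friction and masses are not known exactly. Their poses are not given: they have to be found in the camera images.
- case: grey carry case fixed to the bench, 132 mm (x) by 284 mm (y), rim 46 mm high; origin at the centre of its underside, x from its front (black handle, 22 mm out) to its back (hinge), z up. Walls 4 mm; floor 5 mm thick with a ribbed dark grey liner, 124 mm wide inside (x), 220 mm long (y) between the two end posts
- post_blue (a point): middle of the flat top of the BLUE end post, case frame y = +124 mm, z = 38 mm. The post is 60 mm along x, 28 mm along y, its inner face at y = +110 mm. Two guide cheeks on its top, 12 mm high, stand 40 mm apart along x (inner faces at x = -20 and +20 mm); the hold-down bar lies between them
- post_grey (a point): middle of the flat top of the grey end post, the same post mirrored: case frame y = -124 mm, z = 38 mm, inner face at y = -110 mm, with the same two guide cheeks
- lid (a joint): angle of the case's lid: 0 fully shut, 1.57 upright, 1.9 leaning right back against its stop. It starts open at 1.6 to 1.85. The stiff friction hinge holds it wherever it is left: a push of 1 to 4 N near the free edge moves it down
- lid_edge (a point): middle of the lid's free edge, on the outer (top) face. The lid is a shell of 0.28 kg, 132 by 284 mm and 30 mm deep, with two blue latches on its front; shut, its outer top face lies 76 mm above the case's underside, and there is room inside for the hold-down bar's grip
- lid_hinge (a point): middle of the lid's hinge line (which runs along the case's y), in the case frame at x = +66 mm, z = 46 mm; lid_edge lies 132 mm from it along the lid and 30 mm out from the lid's plane
- stick_a: round stick of polishing compound, dark brown with a paper sleeve: a plain cylinder 30 mm in diameter and 58 mm long with flat ends, 90 g, lying on its side; origin at its centre (15 mm above what it lies on), x along its axis. May be absent
- stick_b: round stick of polishing compound, green with a paper sleeve: a plain cylinder 30 mm in diameter and 58 mm long with flat ends, 90 g, lying on its side; origin at its centre (15 mm above what it lies on), x along its axis. May be absent
- stick_c: round stick of polishing compound, off-white with a paper sleeve: a plain cylinder 30 mm in diameter and 58 mm long with flat ends, 90 g, lying on its side; origin at its centre (15 mm above what it lies on), x along its axis. May be absent
- stick_d: round stick of polishing compound, red with a paper sleeve: a plain cylinder 30 mm in diameter and 58 mm long with flat ends, 90 g, lying on its side; origin at its centre (15 mm above what it lies on), x along its axis. May be absent
- stick_e: round stick of polishing compound, blue with a paper sleeve: a plain cylinder 30 mm in diameter and 58 mm long with flat ends, 90 g, lying on its side; origin at its centre (15 mm above what it lies on), x along its axis. May be absent
- chock: black rubber chock with a yellow mark on top, 0.11 kg: 58 mm long (its x) with flat ends, trapezoid section 44 mm wide at the foot (its y), 20 mm at the top, 26 mm high, both long sides sloping alike, so either may face the sticks; origin at the centre of its underside. Against a stick on the same floor their centres are about 32 mm apart
- keeper: hold-down bar, 0.14 kg: flat aluminium bar 256 mm long (its y), 24 mm wide (its x) and 8 mm thick, with a black grip block in the middle of its top, 44 mm long (y), 16 mm wide (x) and 20 mm high; origin at the centre of its underside
- bowl_large: chased dark bronze bowl, 120 mm across and 70 mm high, standing upright; origin at the centre of its underside. Bystander
- bowl_small: chased dark bronze bowl, 96 mm across and 56 mm high, standing upright; origin at the centre of its underside. Bystander
- handpiece: steel rotary engraving handpiece, 160 mm long, on its black rubber-footed rest, 45 mm high; origin at the centre of the rest's underside. Bystander
- organiser: closed orange organiser box with a pale lid, 102 by 152 mm, 40 mm high; origin at the centre of its underside. Bystander

How it is judged:
By the outcome, as a careful person would: the job done as asked, in the order asked, and still so for the second after the job is handed in, with the robot touching nothing.
Of stick_a, stick_b, stick_c, stick_d, stick_e only 3 to 5 are there at a start; the rules pass over those that are not, and their reading is None.
At some moment in a run one of keeper may be knocked a few centimetres aside while the robot is not near it.
Once in a run the grip may slacken for a moment while it holds something.
It also fails if it takes over 210 s, if anything falls off the work surface, if the arm or the gripper's body presses on something with over 40 N, if the wrist force passes 120 N, or if a joint passes its speed limit or range.

ROBOT

A 6-joint arm with a two-finger parallel gripper is mounted at the origin on the work surface. World frame = base frame: x ahead of the robot, y to its left, z up, the work surface at z = 0. Lengths are in m, angles in rad, forces in N, time in s.
With the tool pointing down it reaches from about 0.25 to 0.775 m from the base axis. Payload 8.9 kg.
Tool frame: the origin (TCP) lies on the centre line of the jaws, within the pads' length; the fingertips stand 19 mm ahead of it and the grasp point (between the pads) is the TCP (arm.tcp_to_tips is the z of the fingertips in the tool frame, in m); z points along the fingers, y is the line along which they close (so a half turn about z gives the same grasp; the last joint's range is limited). The gripper opens to 85 mm and grips with 20 to 120 N. Pads are 22 mm wide; open, the fingers measure 114 mm over their backs; the gripper's body (76 mm by 85 mm) begins 54 mm behind the grasp point. The pads swing forward as they close: fully open they stand 13 mm farther back than shut.
Start: joints at [1.056, 0.291, -0.153, 1.127, 0, 1.431], TCP at [0.193, 0.488, 0.25] pointing down, gripper open.
Joint ranges: [-2.52, 2.52], [-0.91, 1.74], [-1.3, 1.37], [-1.96, 2.02], [-1.52, 1.47], [-3.14, 3.14]. Speed limits (rad/s): [2.22, 2.22, 2.79, 3.14, 3.14, 3.14].

INTERFACE

Orientations are given as a 3x3 rotation matrix whose columns are the frame's x, y, z axes.
In Python, from plant import arm gives the robot as it stands.
- The arm moves only by the tool drive_tool, never from a script. Its argument "plan" is a list of rows, each an object with "dp": the shift along the tool's x, y, z in mm, a list of three; "dr": the turn, a rotation vector about the tool's x, y, z in degrees, a list of three. In form: [{"dp": [tx, ty, tz], "dr": [wx, wy, wz]}, ...]. A call has 1 to 12 rows; each row shifts and turns the commanded pose from where the row before left it, along the tool's axes as they then stand; what a row does not reach is not made up. A row lasts 1/8 s, in which the tool goes at most 62.5 mm and 10.7 degrees, less where a joint would pass 70% of its speed; a pose out of reach is approached as far as the arm can. A call is refused whole if a number of a shift passes 62.5 or a number of a turn 10.7, either way. A call with a gripper value outside its range is refused whole. "grip" is the gripper command: -1 is fully open, 1 is shut, values between are in proportion, set as the call begins (left out, the last holds). The fingers move at their own pace and stop on an object; "force" is the grip in N (left out, the last holds). Time passes only in rows, so rows that do not move let the fingers close. It gives the time, the measured TCP pose, the force, the opening and the grip force at its end, in the units of the state.
- arm.sense(): the state, without advancing time (a new reading comes with each control period).
- arm.grab_frame(name): name is "side" or "top" or "wrist"; returns a dict with "pixels" (480x640x3 uint8, blue, green, red), "fx", "fy", "cx", "cy" (pixels), "R" (3x3) and "t" (3): a world point X has camera coordinates R X + t; the wrist camera has in their place "hand_eye" (4x4, takes a point from camera to tool coordinates, whose origin is the TCP and whose axes are the flange's). Camera axes: x right, y down, z forward; pixel columns grow to the right and rows downward; lengths in m; the calibration is good to about 2 mm. A picture is of the moment at which its call begins: read the wrist's pose just before it. There is no depth.
- arm.hand_in(): hands the job in; it is judged then, once.
The state is a dict: "time": time; "joint_pos": joint angles; "joint_velocities": joint speeds; "joint_torque": joint torques, N m; "position": TCP position; "eef_rot": TCP orientation; "wrist_force": force on the tool from outside, world axes, zero at the start; "ft_torque": the same for the moment, N m; "opening": finger opening in m; "grasp_force": force on a finger pad.
Only numpy, scipy, OpenCV 4.12 (cv2) and the standard library are available. Lean on these libraries where they do the work, as an engineer would, in place of code of your own. Each camera call takes 0.05 s, during which the arm holds its last target. There are 200 camera calls.

## Working session

There is one attempt and no reset: what is moved stays moved. The work goes in short steps, Python scripts to look and compute and a tool call to move; the robot and the scene stay as the last step left them, time stands still between calls to the robot, and variables do not carry over. Pictures are saved under pics/ and viewed, at most 14 in all, crops included, and the job is handed in when it is done.

Besides the shell and the picture viewer there is one more tool, called by a JSON object that holds its "fn" and its "kwargs". drive_tool: Moves the arm, as the interface text tells. Its arguments: {"type":"object","properties":{"plan":{"type":"array"},"grip":{"type":"number"},"force":{"type":"number"}},"required":["plan"]}

```bash
ls; mkdir -p pics; python3 - <<'E'
from plant import arm
import cv2,pickle
s=arm.sense();print({k:s[k] for k in('time','position','eef_rot','opening')},arm.tcp_to_tips)
fr={n:arm.grab_frame(n) for n in('side','top','wrist')}
pickle.dump((s,fr),open('f0.pkl','wb'))
for n in fr: cv2.imwrite(f'pics/{n}0.png',fr[n]['pixels'])
for n in fr: print(n,{k:v for k,v in fr[n].items() if k!='pixels'})
E
```

```text
pics
{'time': 0.0, 'position': array([0.19249277, 0.48799935, 0.24974457]), 'eef_rot': array([[-9.30208121e-01,  3.67031960e-01, -6.25365327e-04],
       [ 3.67032455e-01,  9.30207449e-01, -1.13111313e-03],
       [ 1.66564816e-04, -1.28169999e-03, -9.99999165e-01]]), 'opening': 0.08577540275798208} 0.019
side {'fx': 470.3415536793012, 'fy': 470.3415536793012, 'cx': 319.01668871276866, 'cy': 239.37678365499207, 'R': array([[ 0.79339121, -0.60851085, -0.01565041],
       [-0.37304068, -0.46574112, -0.80244991],
       [ 0.48101044,  0.64249494, -0.59651421]]), 't': array([-0.49459755,  0.27206307,  0.82825124])}
top {'fx': 532.0960639479737, 'fy': 532.0960639479737, 'cx': 318.6001720178889, 'cy': 235.33435165588756, 'R': array([[-0.01761423, -0.99961065,  0.02164007],
       [-0.98742702,  0.01399087, -0.15745517],
       [ 0.1570911 , -0.02414145, -0.987289  ]]), 't': array([-0.04602152,  0.58357138,  1.3498548 ])}
wrist {'fx': 349.77870215974315, 'fy': 349.77870215974315, 'cx': 319.3463328962325, 'cy': 234.70918645451997, 'hand_eye': array([[ 5.87475992e-04, -9.60208224e-01, -2.79284480e-01,
         6.93892749e-02],
       [ 9.99999616e-01,  3.82475817e-04,  7.88512636e-04,
         1.37522852e-03],
       [-6.50316759e-04, -2.79284836e-01,  9.60208080e-01,
        -1.23837980e-01],
       [ 0.00000000e+00,  0.00000000e+00,  0.00000000e+00,
         1.00000000e+00]])}
```

View pics/top0.png

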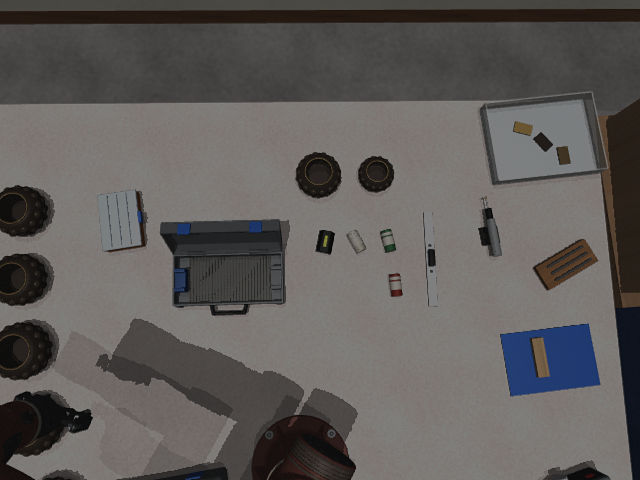

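View pics/side0.png

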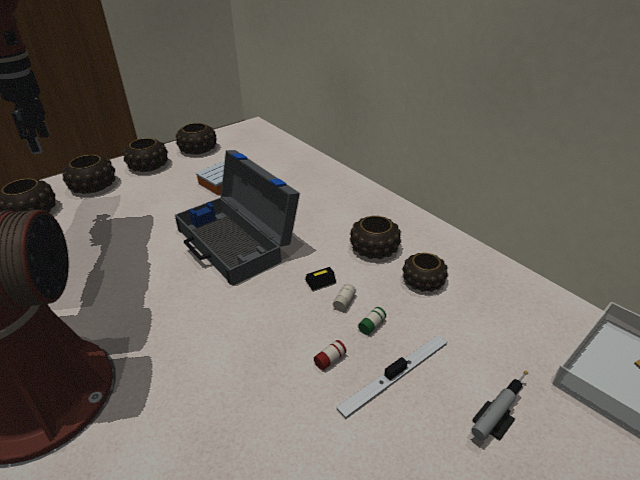

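The top view shows the case at about (230,280), blue post on the left, lid open. The sticks are white (356,241), green (388,240) and red (395,285), with the chock at (326,242) and the keeper at (431,258). The side view agrees: three sticks.

```bash
cat > h.py <<'E'
import numpy as np,cv2,pickle
from scipy.spatial.transform import Rotation as Ro
def cam(f,s=None):
    K=np.array([[f['fx'],0,f['cx']],[0,f['fy'],f['cy']],[0,0,1]])
    if 'R' in f: R,t=np.array(f['R']),np.array(f['t']); return K,R.T,-R.T@t
    H=np.array(f['hand_eye']);E=np.array(s['eef_rot'])
    return K,E@H[:3,:3],E@H[:3,3]+s['position']
def ray(f,uv,z,s=None):
    K,Rc,C=cam(f,s);uv=np.atleast_2d(uv).astype(float)
    d=(Rc@np.linalg.inv(K)@np.c_[uv,np.ones(len(uv))].T).T
    return C+d*((z-C[2])/d[:,2])[:,None]
def proj(f,X,s=None):
    K,Rc,C=cam(f,s);p=(np.atleast_2d(X)-C)@Rc@K.T;return p[:,:2]/p[:,2:]
def two(f1,uv1,f2,uv2,s1=None,s2=None):
    A=[];b=[]
    for f,uv,s in((f1,uv1,s1),(f2,uv2,s2)):
        K,Rc,C=cam(f,s);d=Rc@np.linalg.inv(K)@[*uv,1];d/=np.linalg.norm(d);P=np.eye(3)-np.outer(d,d);A.append(P);b.append(P@C)
    x,*_=np.linalg.lstsq(np.vstack(A),np.hstack(b),rcond=None);return x
def down(yaw): # tool down; yaw = world angle of tool y axis (deg)
    a=np.radians(yaw);y=np.array([np.cos(a),np.sin(a),0]);z=np.array([0,0,-1.]);return np.c_[np.cross(y,z),y,z]
def plan(s,p,R,n=None):
    """rows (same row n times) from measured pose to p,R"""
    E=np.array(s['eef_rot']);rv=Ro.from_matrix(E.T@R).as_rotvec();d=E.T@(np.array(p)-s['position'])*1e3
    if n is None:n=int(max(np.ceil(np.degrees(abs(rv)).max()/10),np.ceil(abs(d).max()/50),1))
    S=sum(Ro.from_rotvec(rv*k/n).as_matrix() for k in range(n))
    print('n',n,'dp',np.round(np.linalg.solve(S,d),2),'dr',np.round(np.degrees(rv)/n,2),'| total dp',np.round(d,1))
def snap(name):
    from plant import arm
    s=arm.sense();f=arm.grab_frame('wrist');cv2.imwrite(f'pics/{name}.png',f['pixels']);pickle.dump((s,f),open(name+'.pkl','wb'));return s,f
E
python3 - <<'E'
from h import *
s,fr=pickle.load(open('f0.pkl','rb'));t=fr['top']
for n,uv,z in[('chock',(326,242),.026),('white',(356,241),.02),('green',(388,240),.02),('red',(395,285),.02),('keepA',(428,212),.008),('keepB',(432,305),.008),('grip',(431,257),.028),
 ('caseFL',(173,306),.046),('caseFR',(283,303),.046),('handle',(229,312),.03),('bluepost',(181,279),.038),('bowl',(318,175),.07),('org',(122,220),.04)]:
    print(n,ray(t,uv,z)[0].round(3))
plan(s,[0.40,-0.02,.30],down(90))
E
```

```text
chock [ 0.568 -0.075  0.026]
white [ 0.57  -0.156  0.02 ]
green [ 0.572 -0.242  0.02 ]
red [ 0.451 -0.256  0.02 ]
keepA [ 0.649 -0.356  0.008]
keepB [ 0.397 -0.354  0.008]
grip [ 0.523 -0.353  0.028]
caseFL [0.405 0.32  0.046]
caseFR [0.408 0.039 0.046]
handle [0.388 0.18  0.03 ]
bluepost [0.475 0.303 0.038]
bowl [ 0.74  -0.056  0.07 ]
org [0.632 0.461 0.04 ]
n 8 dp [-38.91 -56.98  -6.25] dr [-0.01 -0.   -2.69] | total dp [-379.5 -396.4  -49.8]
```

{"fn": "drive_tool", "kwargs": {"plan": [{"dp": [0,0,-30],"dr": [0,0,-5.4]},{"dp": [0,-30,-30],"dr": [0,0,-5.4]},{"dp": [-60,-55,0],"dr": [0,0,-5.4]},{"dp": [-60,-60,0],"dr": [0,0,-5.3]},{"dp": [-60,-60,0],"dr": [0,0,0]},{"dp": [-50,-60,0],"dr": [0,0,0]},{"dp": [0,-30,0],"dr": [0,0,0]},{"dp": [0,0,0],"dr": [0,0,0]},{"dp": [0,0,0],"dr": [0,0,0]}]}}

```text
time: 1.27
position: [0.3458, 0.2395, 0.3103]
eef_rot: [[-1.0, 0.001, 0.0], [0.001, 1.0, 0.0], [-0.0, 0.0, -1.0]]
wrist_force: [0.0, -0.4, -0.7]
opening: 0.0852
grasp_force: 0.0
```

```bash
python3 - <<'E'
from h import *
s,f=snap('w1');print(s['time'],s['position'],np.round(s['eef_rot'],3))
plan(s,[0.50,-0.20,.30],down(90))
E
```

```text
1.275 [0.34576375 0.23946101 0.3103078 ] [[-1.     0.001  0.   ]
 [ 0.001  1.     0.   ]
 [-0.     0.    -1.   ]]
n 9 dp [-17.16 -48.82   1.14] dr [ 0.  0. -0.] | total dp [-154.6 -439.3   10.2]
```

View pics/w1.png

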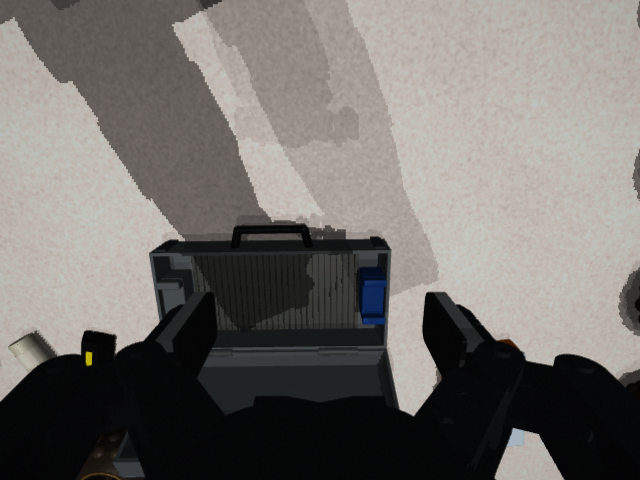

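```bash
python3 - <<'E'
from h import *
s,f=pickle.load(open('w1.pkl','rb'))
c=f['pixels'][225:365,140:400];c=np.clip(c.astype(float)*1.8,0,255).astype(np.uint8)
cv2.imwrite('pics/c1.png',cv2.resize(c,None,fx=3,fy=3,interpolation=cv2.INTER_CUBIC))
E
```

```text
(no output)
```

View pics/c1.png

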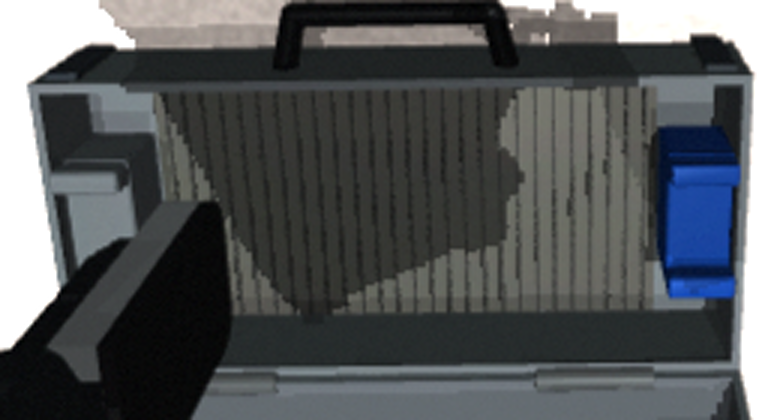

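{"fn": "drive_tool", "kwargs": {"plan": [{"dp": [-17,-49,1],"dr": [0,0,0]},{"dp": [-17,-49,1],"dr": [0,0,0]},{"dp": [-17,-49,1],"dr": [0,0,0]},{"dp": [-17,-49,1],"dr": [0,0,0]},{"dp": [-17,-49,1],"dr": [0,0,0]},{"dp": [-17,-49,1],"dr": [0,0,0]},{"dp": [-17,-49,1],"dr": [0,0,0]},{"dp": [-17,-49,1],"dr": [0,0,0]},{"dp": [-17,-49,1],"dr": [0,0,0]},{"dp": [0,0,0],"dr": [0,0,0]},{"dp": [0,0,0],"dr": [0,0,0]}]}}

```text
time: 2.7
position: [0.4987, -0.2009, 0.3009]
eef_rot: [[-1.0, -0.0, -0.001], [-0.0, 1.0, 0.001], [0.001, 0.001, -1.0]]
wrist_force: [-0.4, 0.5, -0.1]
opening: 0.0851
grasp_force: 0.0
```

```bash
python3 - <<'E'
from h import *
s,f=snap('w2');print(s['time'],s['position'],np.round(s['eef_rot'],3))
E
```

```text
2.7 [ 0.49871638 -0.20087361  0.30086508] [[-1.    -0.    -0.001]
 [-0.     1.     0.001]
 [ 0.001  0.001 -1.   ]]
```

View pics/w2.png

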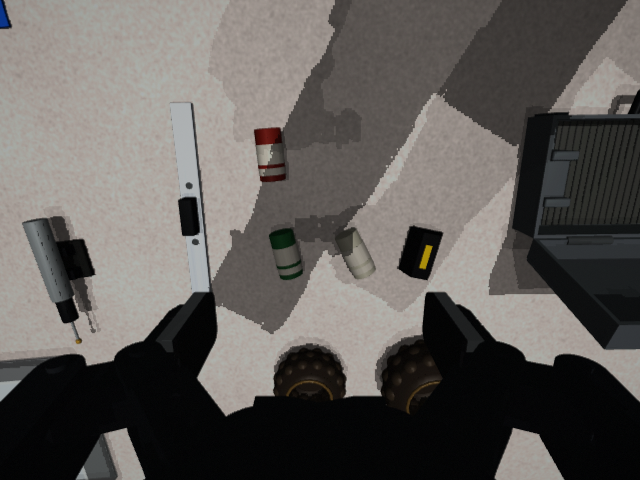

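```bash
python3 - <<'E'
from h import *
s,f=pickle.load(open('w2.pkl','rb'))
c=f['pixels'][120:290,235:450];c=np.clip(c.astype(float)*1.5,0,255).astype(np.uint8)
cv2.imwrite('pics/c2.png',cv2.resize(c,None,fx=3.5,fy=3.5,interpolation=cv2.INTER_CUBIC))
s1,f1=pickle.load(open('w1.pkl','rb'))
o=lambda x,y:(140+x/3-.33,225+y/3-.33)
for n,uv,z in[('rimFL',o(30,86),.046),('rimFR',o(752,77),.046),('rimBL?',o(62,374),.046),('rimBR',o(740,362),.046),
 ('cheekF inner top edge L',o(672,184),.050),('R',o(738,183),.050),('cheekB inner top',o(668,275),.05),('R',o(736,275),.05)]:
    print(n,ray(f1,uv,z,s1)[0].round(4))
h=cv2.cvtColor(f1['pixels'],cv2.COLOR_BGR2HSV);m=cv2.inRange(h,(105,150,50),(125,255,255))
k,_=cv2.findContours(m,0,2);k=max(k,key=cv2.contourArea);print(cv2.boundingRect(k),cv2.minAreaRect(k))
E
```

```text
rimFL [0.4125 0.0413 0.046 ]
rimFR [0.4088 0.3236 0.046 ]
rimBL? [0.5422 0.0373 0.046 ]
rimBR [0.5365 0.3257 0.046 ]
cheekF inner top edge L [0.4524 0.2934 0.05  ]
R [0.452  0.3197 0.05  ]
cheekB inner top [0.4929 0.2932 0.05  ]
R [0.493 0.321 0.05 ]
(362, 280, 25, 34) ((374.0, 296.5), (33.0, 24.0), 90.0)
```

View pics/c2.png

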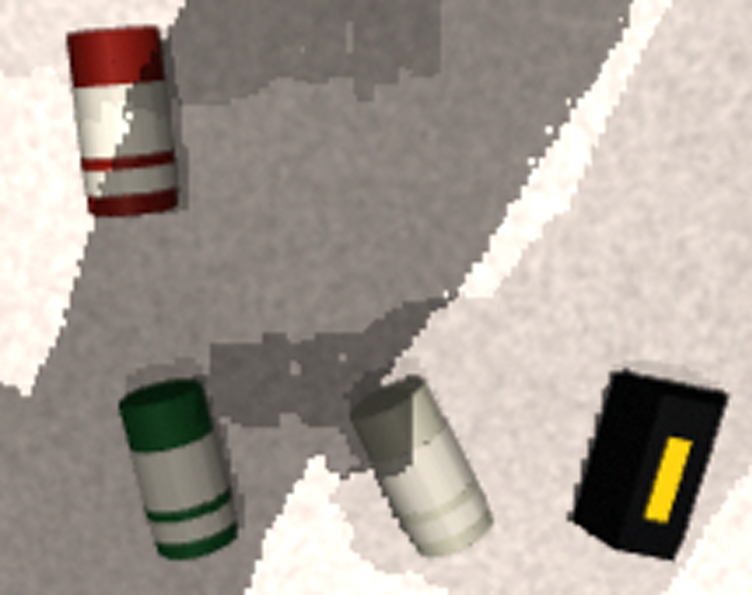

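```bash
python3 - <<'E'
from h import *
s,f=pickle.load(open('w2.pkl','rb'))
o=lambda p:np.array([235+(p[0]-1.25)/3.5,120+(p[1]-1.25)/3.5])
for n,q in {'red':[(68,35),(160,28),(90,212),(178,205)],'green':[(120,405),(207,380),(160,555),(238,535)],'white':[(352,410),(423,378),(428,553),(492,520)]}.items():
    e=[ray(f,o((np.array(q[i])+q[i+1])/2),.015,s)[0] for i in(0,2)]
    c=(e[0]+e[1])/2;d=e[1]-e[0]
    w=np.linalg.norm(np.subtract(q[0],q[1]))
    print(n,c.round(4),'len',np.linalg.norm(d).round(4),'yaw',np.degrees(np.arctan2(d[1],d[0])).round(1))
h=cv2.cvtColor(f['pixels'],cv2.COLOR_BGR2HSV);m=cv2.inRange(h,(20,150,100),(35,255,255));m[:,:395]=0;m[:,450:]=0
k,_=cv2.findContours(m,0,2);k=max(k,key=cv2.contourArea);b=cv2.boxPoints(cv2.minAreaRect(k));B=ray(f,b,.026,s);print('chock',B.mean(0).round(4));
for i in(0,1):
  d=B[i+1]-B[i];print(np.linalg.norm(d).round(4),np.degrees(np.arctan2(d[1],d[0])).round(1))
for n,uv,z in[('kA',(181,102),.008),('kB',(200,292),.008),('grip',(189,216),.028)]: print(n,ray(f,uv,z,s)[0].round(4))
print('joint',np.round(s['joint_pos'],2))
E
```

```text
red [ 0.4532 -0.2561  0.015 ] len 0.0566 yaw 4.4
green [ 0.5736 -0.2403  0.015 ] len 0.0582 yaw 11.0
white [ 0.5722 -0.1544  0.015 ] len 0.0598 yaw 27.1
chock [ 0.5728 -0.0713  0.026 ]
0.0296 167.0
0.0078 71.3
kA [ 0.3965 -0.3544  0.008 ]
kB [ 0.6285 -0.355   0.008 ]
grip [ 0.5224 -0.3513  0.028 ]
joint [-0.52  0.29 -0.02  1.26  0.   -0.52]
```

Crop c1 gives the case centre at about (0.474, 0.1825), yaw about 0.7°. Crop c2 gives red (0.453,-0.256), green (0.574,-0.240), white (0.572,-0.154) and chock (0.573,-0.071). Sizes check out. Next I grasp the red stick by its ends.

```bash
python3 - <<'E'
from h import *
s,f=pickle.load(open('w2.pkl','rb'))
plan(s,[0.4532,-.2561,.10],down(4.4),9)
E
```

```text
n 9 dp [ 0.21 -8.74 22.32] dr [ 0.   -0.01  9.51] | total dp [ 45.4 -55.4 200.9]
```

{"fn": "drive_tool", "kwargs": {"plan": [{"dp": [0.2,-8.7,22.3],"dr": [0,0,9.5]},{"dp": [0.2,-8.7,22.3],"dr": [0,0,9.5]},{"dp": [0.2,-8.7,22.3],"dr": [0,0,9.5]},{"dp": [0.2,-8.7,22.3],"dr": [0,0,9.5]},{"dp": [0.2,-8.7,22.3],"dr": [0,0,9.5]},{"dp": [0.2,-8.7,22.3],"dr": [0,0,9.5]},{"dp": [0.2,-8.7,22.3],"dr": [0,0,9.5]},{"dp": [0.2,-8.7,22.3],"dr": [0,0,9.5]},{"dp": [0.2,-8.7,22.3],"dr": [0,0,9.5]},{"dp": [0,0,0],"dr": [0,0,0]},{"dp": [0,0,0],"dr": [0,0,0]}], "grip": -1}}

```text
time: 4.12
position: [0.4542, -0.2567, 0.1017]
eef_rot: [[-0.083, 0.997, 0.001], [0.997, 0.083, -0.001], [-0.001, 0.001, -1.0]]
wrist_force: [1.1, 0.5, 0.2]
opening: 0.0852
grasp_force: 0.0
```

```bash
python3 - <<'E'
from h import *
s,f=snap('w3');print(s['time'],s['position'])
h=cv2.cvtColor(f['pixels'],cv2.COLOR_BGR2HSV);m=cv2.inRange(h,(0,120,25),(8,255,255))|cv2.inRange(h,(172,120,25),(180,255,255))
k,_=cv2.findContours(m,0,2)
for c in sorted(k,key=cv2.contourArea)[-4:]: print(cv2.contourArea(c),cv2.boundingRect(c))
print(proj(f,[.4532,-.2561,.015],s),proj(f,[.4532-.029,-.2561-.0022,.015],s),proj(f,[.4532+.029,-.2561+.0022,.015],s))
E
```

```text
4.125 [ 0.45421898 -0.25673192  0.10169587]
240.0 (331, 226, 7, 49)
426.5 (350, 227, 13, 46)
1178.5 (266, 227, 29, 46)
[[314.49947824 249.19498874]] [[268.60164836 248.91134348]] [[360.33511004 249.47824963]]
```

View pics/w3.png

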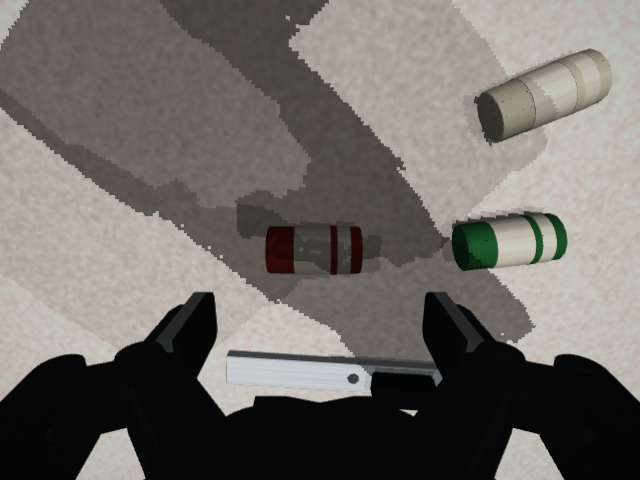

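{"fn": "drive_tool", "kwargs": {"plan": [{"dp": [0.5,-1,20],"dr": [0,0,0]},{"dp": [0,0,20],"dr": [0,0,0]},{"dp": [0,0,20],"dr": [0,0,0]},{"dp": [0,0,16.5],"dr": [0,0,0]},{"dp": [0,0,0],"dr": [0,0,0]},{"dp": [0,0,0],"dr": [0,0,0]}]}}

```text
time: 4.92
position: [0.4531, -0.257, 0.0251]
eef_rot: [[-0.079, 0.997, 0.001], [0.997, 0.079, -0.001], [-0.001, 0.001, -1.0]]
wrist_force: [0.6, 0.9, 0.2]
opening: 0.0854
grasp_force: 0.0
```

{"fn": "drive_tool", "kwargs": {"plan": [{"dp": [0,0,0],"dr": [0,0,0]},{"dp": [0,0,0],"dr": [0,0,0]},{"dp": [0,0,0],"dr": [0,0,0]},{"dp": [0,0,0],"dr": [0,0,0]},{"dp": [0,0,0],"dr": [0,0,0]}], "grip": 1, "force": 40}}

```text
time: 5.55
position: [0.4528, -0.257, 0.025]
eef_rot: [[-0.078, 0.997, 0.001], [0.997, 0.078, -0.001], [-0.001, 0.001, -1.0]]
wrist_force: [-1.6, 1.0, 6.9]
opening: 0.0572
grasp_force: 41.3
```

{"fn": "drive_tool", "kwargs": {"plan": [{"dp": [0,0,-20],"dr": [0,0,0]},{"dp": [0,0,-30],"dr": [0,0,0]},{"dp": [0,0,-30],"dr": [0,0,0]},{"dp": [0,0,0],"dr": [0,0,0]},{"dp": [0,0,0],"dr": [0,0,0]}]}}

```text
time: 6.18
position: [0.452, -0.2565, 0.1037]
eef_rot: [[-0.078, 0.997, -0.0], [0.997, 0.078, 0.0], [0.0, -0.0, -1.0]]
wrist_force: [-0.3, 0.4, -1.6]
opening: 0.0574
grasp_force: 44.0
```

```bash
python3 - <<'E'
from h import *
from plant import arm
s=arm.sense();print(s['time'],s['position'],s['wrist_force'].round(2),s['opening'])
a=np.radians(.7);C=np.array([.474,.1825,0]);R=np.array([[np.cos(a),-np.sin(a),0],[np.sin(a),np.cos(a),0],[0,0,1]])
plan(s,C+R@[0,.088,.150],down(.7),11)
print([ (C+R@[0,y,0]).round(4) for y in(.095,.065,.035,.003)])
E
```

```text
6.175 [ 0.45198551 -0.25653701  0.10369264] [-0.35  0.41 -1.6 ] 0.05737932412024363
n 11 dp [47.77  4.2  -4.2 ] dr [-0.   -0.    0.34] | total dp [523.8  61.9 -46.2]
[array([0.4728, 0.2775, 0.    ]), array([0.4732, 0.2475, 0.    ]), array([0.4736, 0.2175, 0.    ]), array([0.474 , 0.1855, 0.    ])]
```

{"fn": "drive_tool", "kwargs": {"plan": [{"dp": [20,4,-30],"dr": [0,0,0.3]},{"dp": [50,4,-16],"dr": [0,0,0.3]},{"dp": [50,4,0],"dr": [0,0,0.3]},{"dp": [50,4,0],"dr": [0,0,0.3]},{"dp": [50,4,0],"dr": [0,0,0.4]},{"dp": [50,4,0],"dr": [0,0,0.4]},{"dp": [50,4,0],"dr": [0,0,0.4]},{"dp": [50,4,0],"dr": [0,0,0.4]},{"dp": [50,4,0],"dr": [0,0,0.4]},{"dp": [50,4,0],"dr": [0,0,0.4]},{"dp": [50,6,0],"dr": [0,0,0.2]},{"dp": [0,0,0],"dr": [0,0,0]}]}}

```text
time: 7.68
position: [0.4732, 0.2675, 0.1486]
eef_rot: [[-0.015, 1.0, -0.002], [1.0, 0.015, 0.0], [0.0, -0.002, -1.0]]
wrist_force: [0.0, -0.6, -1.3]
opening: 0.0568
grasp_force: 50.4
```

```bash
cat >> h.py <<'E'
a=np.radians(.7);C=np.array([.474,.1825,0]);R0=np.array([[np.cos(a),-np.sin(a),0],[np.sin(a),np.cos(a),0],[0,0,1]])
def W(x,y,z): return C+R0@np.array([x,y,z])
def st():
    from plant import arm
    s=arm.sense();print(round(s['time'],2),'case xyz',(R0.T@(s['position']-C)).round(4),'world',np.round(s['position'],4),'F',np.round(s['wrist_force'],1),'open',round(s['opening'],4),round(s['grasp_force'],1),'j6',round(s['joint_pos'][5],2));return s
E
python3 - <<'E'
from h import *
s=st();snap('w4')
plan(s,W(0,.092,.06),down(.7),5)
E
```

```text
7.67 case xyz [0.0002 0.085  0.1486] world [0.4732 0.2675 0.1486] F [ 0.  -0.6 -1.3] open 0.0568 50.4 j6 1.93
n 5 dp [ 1.4  -0.03 17.72] dr [-0.02 -0.    0.04] | total dp [ 7.  -0.1 88.6]
```

View pics/w4.png

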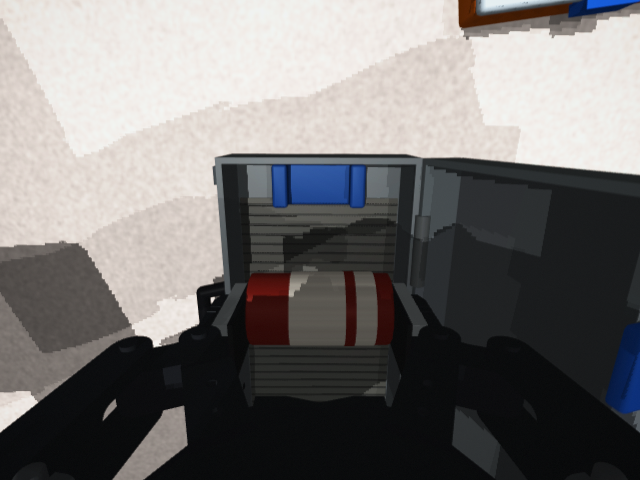

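```bash
python3 - <<'E'
from h import *
s,f=pickle.load(open('w4.pkl','rb'))
h=cv2.cvtColor(f['pixels'],cv2.COLOR_BGR2HSV);m=cv2.inRange(h,(105,150,40),(125,255,255))[120:230,230:400]
k,_=cv2.findContours(m,0,2);k=max(k,key=cv2.contourArea);x,y,w,hh=cv2.boundingRect(k);x+=230;y+=120;print(x,y,w,hh)
for n,uv,z in[('rimL',(217.5,157),.046),('rimR',(423,159),.046),('cheekbotL',(x,y+hh),.05),('cheekbotR',(x+w,y+hh),.05),('chL in',(289,207),.05),('chR in',(350.5,207),.05)]:
  p=ray(f,uv,z,s)[0];print(n,p.round(4),(R0.T@(p-C)).round(4))
E
```

```text
272 165 94 43
rimL [0.4096 0.3236 0.046 ] [-0.0626  0.1419  0.046 ]
rimR [0.5399 0.3244 0.046 ] [0.0676 0.1411 0.046 ]
cheekbotL [0.444  0.2921 0.05  ] [-0.0287  0.1099  0.05  ]
cheekbotR [0.5048 0.293  0.05  ] [0.0322 0.1102 0.05  ]
chL in [0.455  0.2929 0.05  ] [-0.0177  0.1106  0.05  ]
chR in [0.4948 0.2935 0.05  ] [0.0221 0.1108 0.05  ]
```

```bash
sed -i 's/np.radians(.7);C=np.array(\[.474,/np.radians(.5);C=np.array([.4755,/' h.py; python3 - <<'E'
from h import *
s=st()
plan(s,W(0,.091,.034),down(.5),6)
E
```

```text
7.72 case xyz [-0.0019  0.0832  0.1486] world [0.4729 0.2657 0.1486] F [ 0.4 -0.2 -0.8] open 0.057 50.4 j6 1.93
n 6 dp [ 1.3   0.34 19.1 ] dr [-0.02  0.01  0.05] | total dp [  7.8   2.1 114.6]
```

{"fn": "drive_tool", "kwargs": {"plan": [{"dp": [1.3,0.4,20],"dr": [0,0,0]},{"dp": [1.3,0.4,25],"dr": [0,0,0]},{"dp": [1.3,0.3,25],"dr": [0,0,0]},{"dp": [1.3,0.3,20],"dr": [0,0,0]},{"dp": [1.3,0.3,14.5],"dr": [0,0,0]},{"dp": [1.3,0.3,10],"dr": [0,0,0]},{"dp": [0,0,0],"dr": [0,0,0]},{"dp": [0,0,0],"dr": [0,0,0]}]}}

```text
time: 8.72
position: [0.4762, 0.2727, 0.0361]
eef_rot: [[-0.012, 1.0, 0.001], [1.0, 0.012, 0.0], [0.0, 0.001, -1.0]]
wrist_force: [0.6, 0.1, -1.9]
opening: 0.057
grasp_force: 50.4
```

```bash
python3 - <<'E'
from h import *
s=st()
E
```

```text
8.72 case xyz [0.0015 0.0902 0.0361] world [0.4762 0.2727 0.0361] F [ 0.6  0.1 -1.9] open 0.057 50.4 j6 1.95
```

{"fn": "drive_tool", "kwargs": {"plan": [{"dp": [0,-1,2],"dr": [0,0,0]},{"dp": [0,0,2],"dr": [0,0,0]},{"dp": [0,0,0],"dr": [0,0,0]}]}}

```text
time: 9.1
position: [0.4747, 0.2726, 0.0316]
eef_rot: [[-0.012, 1.0, -0.0], [1.0, 0.012, -0.0], [-0.0, -0.0, -1.0]]
wrist_force: [-0.3, -0.1, -1.0]
opening: 0.0571
grasp_force: 50.4
```

{"fn": "drive_tool", "kwargs": {"plan": [{"dp": [0,0,1.5],"dr": [0,0,0]},{"dp": [0,0,0],"dr": [0,0,0]}]}}

```text
time: 9.35
position: [0.4747, 0.2725, 0.03]
eef_rot: [[-0.012, 1.0, -0.0], [1.0, 0.012, -0.0], [-0.0, -0.0, -1.0]]
wrist_force: [0.4, -0.8, 0.2]
opening: 0.0569
grasp_force: 50.4
```

{"fn": "drive_tool", "kwargs": {"plan": [{"dp": [2,0,0],"dr": [0,0,0]},{"dp": [1.5,0,0],"dr": [0,0,0]},{"dp": [1,0,0],"dr": [0,0,0]},{"dp": [0,0,0],"dr": [0,0,0]}]}}

```text
time: 9.85
position: [0.4748, 0.2772, 0.0301]
eef_rot: [[-0.012, 1.0, 0.0], [1.0, 0.012, 0.0], [0.0, 0.0, -1.0]]
wrist_force: [-0.3, 0.1, -1.0]
opening: 0.057
grasp_force: 50.5
```

{"fn": "drive_tool", "kwargs": {"plan": [{"dp": [0,0,1],"dr": [0,0,0]},{"dp": [0,0,0],"dr": [0,0,0]}]}}

```text
time: 10.1
position: [0.4748, 0.2771, 0.0292]
eef_rot: [[-0.012, 1.0, 0.0], [1.0, 0.012, 0.0], [0.0, 0.0, -1.0]]
wrist_force: [-0.9, -0.2, 0.9]
opening: 0.0568
grasp_force: 50.6
```

{"fn": "drive_tool", "kwargs": {"plan": [{"dp": [1,0,0],"dr": [0,0,0]},{"dp": [0,0,0],"dr": [0,0,0]}]}}

```text
time: 10.35
position: [0.4748, 0.2773, 0.0292]
eef_rot: [[-0.011, 1.0, 0.0], [1.0, 0.011, -0.002], [-0.002, 0.0, -1.0]]
wrist_force: [1.0, -5.6, 3.1]
opening: 0.0571
grasp_force: 51.0
```

{"fn": "drive_tool", "kwargs": {"plan": [{"dp": [1,0,0],"dr": [0,0,0]},{"dp": [0,0,0],"dr": [0,0,0]}]}}

```text
time: 10.6
position: [0.4748, 0.2773, 0.0292]
eef_rot: [[-0.011, 1.0, 0.0], [1.0, 0.011, -0.004], [-0.004, 0.0, -1.0]]
wrist_force: [-0.6, -10.4, 6.2]
opening: 0.0573
grasp_force: 51.1
```

{"fn": "drive_tool", "kwargs": {"plan": [{"dp": [0,0,0],"dr": [0,0,0]},{"dp": [0,0,0],"dr": [0,0,0]},{"dp": [0,0,0],"dr": [0,0,0]},{"dp": [0,0,-30],"dr": [0,0,0]},{"dp": [0,0,-50],"dr": [0,0,0]},{"dp": [-20,0,-50],"dr": [0,0,0]},{"dp": [0,0,0],"dr": [0,0,0]}], "grip": -0.65}}

```text
time: 11.48
position: [0.4773, 0.2593, 0.1629]
eef_rot: [[-0.011, 1.0, 0.006], [1.0, 0.011, 0.002], [0.002, 0.006, -1.0]]
wrist_force: [0.0, 0.2, 0.1]
opening: 0.0708
grasp_force: 0.0
```

```bash
python3 - <<'E'
from h import *
s=st();snap('w5')
s['position']=np.array(s['position'])-[0,.30,0]
plan(s,[.5736,-.2403,.10],down(11),5)
E
```

```text
11.47 case xyz [0.0024 0.0768 0.1629] world [0.4773 0.2593 0.1629] F [0.  0.2 0.1] open 0.0708 0.0 j6 1.92
n 5 dp [-41.46  15.85  12.58] dr [ 0.07 -0.02 -2.07] | total dp [-200.8   93.8   63. ]
```

View pics/w5.png

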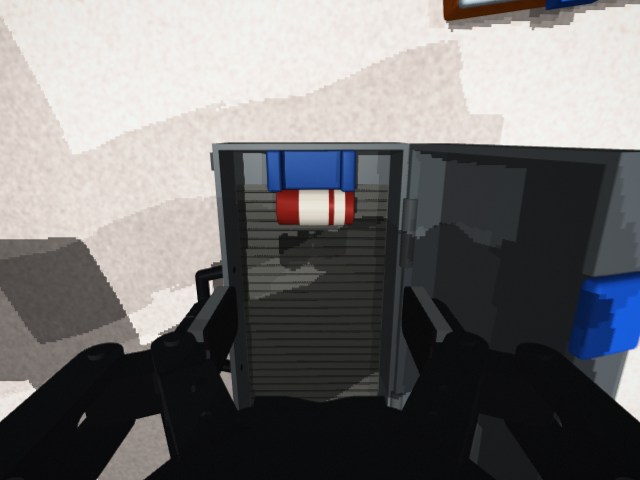

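The red stick lies at (315,207) against the blue post. On to green.

{"fn": "drive_tool", "kwargs": {"plan": [{"dp": [-50,0,0],"dr": [0,0,0]},{"dp": [-50,0,0],"dr": [0,0,0]},{"dp": [-50,0,0],"dr": [0,0,0]},{"dp": [-50,0,0],"dr": [0,0,0]},{"dp": [-50,0,0],"dr": [0,0,0]},{"dp": [-50,0,0],"dr": [0,0,0]},{"dp": [-41.5,16,12.6],"dr": [0,0,-2.1]},{"dp": [-41.5,16,12.6],"dr": [0,0,-2.1]},{"dp": [-41.5,16,12.6],"dr": [0,0,-2.1]},{"dp": [-41.5,16,12.6],"dr": [0,0,-2.1]},{"dp": [-41.5,16,12.6],"dr": [0,0,-2.1]},{"dp": [0,0,0],"dr": [0,0,0]}], "grip": -1}}

```text
time: 13.02
position: [0.5757, -0.2423, 0.093]
eef_rot: [[-0.192, 0.981, -0.002], [0.981, 0.192, 0.001], [0.002, -0.002, -1.0]]
wrist_force: [-0.3, 1.0, 0.6]
opening: 0.0853
grasp_force: 0.0
```

```bash
cat >> h.py <<'E'
def cmask(f,lo,hi,roi=None):
    m=cv2.inRange(cv2.cvtColor(f['pixels'],cv2.COLOR_BGR2HSV),lo,hi)
    m=cv2.morphologyEx(m,cv2.MORPH_CLOSE,np.ones((21,21)))
    k,_=cv2.findContours(m,0,2);k=max(k,key=cv2.contourArea);return cv2.boundingRect(k),cv2.minAreaRect(k)
E
python3 - <<'E'
from h import *
s5,f5=pickle.load(open('w5.pkl','rb'));p=ray(f5,(315.5,207),.022,s5)[0];print('red case',R0.T@(p-C))
s=st();s,f=snap('w6')
b,r=cmask(f,(50,90,20),(90,255,255));print(b,r,ray(f,r[0],.015,s).round(4),proj(f,[.5736,-.2403,.015],s))
plan(s,[.5736,-.2403,.025],down(11),4)
E
```

```text
red case [0.00237436 0.09419309 0.022     ]
13.03 case xyz [ 0.0964 -0.4256  0.093 ] world [ 0.5757 -0.2423  0.093 ] F [-0.3  1.   0.6] open 0.0853 0.0 j6 0.86
(328, 227, 34, 50) ((344.6708068847656, 251.17453002929688), (49.12893295288086, 32.51459503173828), 88.63607025146484) [[ 0.5922 -0.2367  0.015 ]] [[313.5363988  251.14884842]]
n 4 dp [ 0.57 -0.39 17.  ] dr [-0.03 -0.02  0.02] | total dp [ 2.2 -1.5 68. ]
```

{"fn": "drive_tool", "kwargs": {"plan": [{"dp": [0.6,-0.4,17],"dr": [0,0,0]},{"dp": [0.6,-0.4,17],"dr": [0,0,0]},{"dp": [0.6,-0.4,17],"dr": [0,0,0]},{"dp": [0.5,-0.3,17],"dr": [0,0,0]},{"dp": [0,0,0],"dr": [0,0,0]}]}}

```text
time: 13.7
position: [0.5726, -0.2379, 0.0264]
eef_rot: [[-0.194, 0.981, -0.003], [0.981, 0.194, 0.001], [0.002, -0.002, -1.0]]
wrist_force: [-0.2, 0.2, 1.0]
opening: 0.0855
grasp_force: 0.0
```

{"fn": "drive_tool", "kwargs": {"plan": [{"dp": [0,0,0],"dr": [0,0,0]},{"dp": [0,0,0],"dr": [0,0,0]},{"dp": [0,0,0],"dr": [0,0,0]},{"dp": [0,0,0],"dr": [0,0,0]},{"dp": [0,0,0],"dr": [0,0,0]}], "grip": 1, "force": 40}}

```text
time: 14.32
position: [0.5744, -0.239, 0.0291]
eef_rot: [[-0.194, 0.981, 0.001], [0.981, 0.194, -0.001], [-0.001, 0.001, -1.0]]
wrist_force: [-0.4, -0.7, 7.4]
opening: 0.0572
grasp_force: 43.3
```

{"fn": "drive_tool", "kwargs": {"plan": [{"dp": [0,0,-20],"dr": [0,0,0]},{"dp": [0,0,-40],"dr": [0,0,0]},{"dp": [0,0,-40],"dr": [0,0,0]},{"dp": [0,0,-30],"dr": [0,0,0]},{"dp": [0,0,0],"dr": [0,0,0]}]}}

```text
time: 14.95
position: [0.5751, -0.2394, 0.1606]
eef_rot: [[-0.194, 0.981, 0.004], [0.981, 0.194, -0.002], [-0.003, 0.004, -1.0]]
wrist_force: [0.4, 0.3, -0.7]
opening: 0.0572
grasp_force: 43.2
```

```bash
python3 - <<'E'
from h import *
s=st();plan(s,W(0,-.17,.155),down(.5),4)
s['position']=W(0,-.17,.155);s['eef_rot']=down(.5)
plan(s,W(0,.055,.155),down(.5),5);
E
```

```text
14.95 case xyz [ 0.0959 -0.4227  0.1606] world [ 0.5751 -0.2394  0.1606] F [ 0.4  0.3 -0.7] open 0.0572 43.2 j6 0.86
n 4 dp [ 65.63 -16.51   1.25] dr [0.05 0.04 2.67] | total dp [266.1 -47.5   4.7]
n 5 dp [45.  0.  0.] dr [0. 0. 0.] | total dp [225.   0.   0.]
```

{"fn": "drive_tool", "kwargs": {"plan": [{"dp": [52.5,-13.2,1],"dr": [0,0,2.1]},{"dp": [52.5,-13.2,1],"dr": [0,0,2.1]},{"dp": [52.5,-13.2,1],"dr": [0,0,2.1]},{"dp": [52.5,-13.2,1],"dr": [0,0,2.1]},{"dp": [52.5,-13.2,1],"dr": [0,0,2.2]},{"dp": [45,0,0],"dr": [0,0,0]},{"dp": [45,0,0],"dr": [0,0,0]},{"dp": [45,0,0],"dr": [0,0,0]},{"dp": [45,0,0],"dr": [0,0,0]},{"dp": [45,0,0],"dr": [0,0,0]},{"dp": [0,0,0],"dr": [0,0,0]},{"dp": [0,0,0],"dr": [0,0,0]}]}}

```text
time: 16.45
position: [0.4735, 0.2382, 0.1521]
eef_rot: [[-0.01, 1.0, -0.002], [1.0, 0.01, -0.001], [-0.001, -0.002, -1.0]]
wrist_force: [-0.8, -0.5, -0.9]
opening: 0.0569
grasp_force: 43.2
```

```bash
python3 - <<'E'
from h import *
s=st();snap('w7');plan(s,W(0,.058,.038),down(.5),6)
E
```

```text
16.45 case xyz [-0.0015  0.0557  0.1521] world [0.4735 0.2382 0.1521] F [-0.8 -0.5 -0.9] open 0.0569 43.2 j6 1.89
n 6 dp [ 0.39  0.26 19.01] dr [-0.02  0.01  0.02] | total dp [  2.4   1.7 114.1]
```

{"fn": "drive_tool", "kwargs": {"plan": [{"dp": [0.4,0.3,22],"dr": [0,0,0]},{"dp": [0.4,0.3,25],"dr": [0,0,0]},{"dp": [0.4,0.3,25],"dr": [0,0,0]},{"dp": [0.4,0.3,20],"dr": [0,0,0]},{"dp": [0.4,0.3,14],"dr": [0,0,0]},{"dp": [0.4,0.2,8],"dr": [0,0,0]},{"dp": [0,0,0],"dr": [0,0,0]},{"dp": [0,0,0],"dr": [0,0,0]}]}}

```text
time: 17.5
position: [0.4764, 0.2411, 0.0397]
eef_rot: [[-0.01, 1.0, 0.001], [1.0, 0.01, 0.0], [0.0, 0.001, -1.0]]
wrist_force: [0.3, -0.7, -1.3]
opening: 0.0572
grasp_force: 43.2
```

{"fn": "drive_tool", "kwargs": {"plan": [{"dp": [0,0,2],"dr": [0,0,0]},{"dp": [0,0,1.5],"dr": [0,0,0]},{"dp": [0,0,0],"dr": [0,0,0]}]}}

```text
time: 17.88
position: [0.4759, 0.241, 0.0356]
eef_rot: [[-0.01, 1.0, -0.0], [1.0, 0.01, -0.0], [-0.0, -0.0, -1.0]]
wrist_force: [-0.8, 0.1, -0.7]
opening: 0.057
grasp_force: 43.2
```

{"fn": "drive_tool", "kwargs": {"plan": [{"dp": [0,0,1],"dr": [0,0,0]},{"dp": [0,0,0],"dr": [0,0,0]}]}}

```text
time: 18.12
position: [0.4759, 0.241, 0.0346]
eef_rot: [[-0.01, 1.0, -0.0], [1.0, 0.01, -0.0], [-0.0, -0.0, -1.0]]
wrist_force: [-0.9, 0.3, -0.4]
opening: 0.057
grasp_force: 43.2
```

{"fn": "drive_tool", "kwargs": {"plan": [{"dp": [0,0,1],"dr": [0,0,0]},{"dp": [0,0,0],"dr": [0,0,0]}]}}

```text
time: 18.38
position: [0.4759, 0.241, 0.0335]
eef_rot: [[-0.01, 1.0, -0.0], [1.0, 0.01, -0.0], [-0.0, -0.0, -1.0]]
wrist_force: [-0.1, -1.1, -0.5]
opening: 0.0572
grasp_force: 43.2
```

{"fn": "drive_tool", "kwargs": {"plan": [{"dp": [1,0,1],"dr": [0,0,0]},{"dp": [0,0,0],"dr": [0,0,0]}]}}

```text
time: 18.62
position: [0.476, 0.2416, 0.033]
eef_rot: [[-0.01, 1.0, 0.0], [1.0, 0.01, -0.001], [-0.001, 0.0, -1.0]]
wrist_force: [-1.3, -3.5, 5.5]
opening: 0.0571
grasp_force: 44.0
```

{"fn": "drive_tool", "kwargs": {"plan": [{"dp": [1,0,1],"dr": [0,0,0]},{"dp": [0,0,0],"dr": [0,0,0]}]}}

```text
time: 18.88
position: [0.476, 0.2419, 0.0329]
eef_rot: [[-0.009, 1.0, 0.001], [1.0, 0.009, -0.003], [-0.003, 0.001, -1.0]]
wrist_force: [-3.8, -8.5, 20.8]
opening: 0.0573
grasp_force: 45.7
```

{"fn": "drive_tool", "kwargs": {"plan": [{"dp": [1,0,0.8],"dr": [0,0,0]},{"dp": [0,0,0],"dr": [0,0,0]}]}}

```text
time: 19.12
position: [0.4761, 0.2423, 0.0328]
eef_rot: [[-0.009, 1.0, 0.001], [1.0, 0.009, -0.004], [-0.004, 0.001, -1.0]]
wrist_force: [-7.6, -11.6, 31.8]
opening: 0.057
grasp_force: 47.0
```

{"fn": "drive_tool", "kwargs": {"plan": [{"dp": [0,0,-1.8],"dr": [0,0,0]},{"dp": [0,0,0],"dr": [0,0,0]}]}}

```text
time: 19.38
position: [0.4763, 0.2442, 0.0329]
eef_rot: [[-0.01, 1.0, 0.001], [1.0, 0.01, 0.0], [0.0, 0.001, -1.0]]
wrist_force: [-2.1, -1.3, 8.9]
opening: 0.0569
grasp_force: 44.3
```

{"fn": "drive_tool", "kwargs": {"plan": [{"dp": [1.2,0,-0.5],"dr": [0,0,0]},{"dp": [1,0,0],"dr": [0,0,0]},{"dp": [0,0,0],"dr": [0,0,0]}]}}

```text
time: 19.75
position: [0.4759, 0.2462, 0.033]
eef_rot: [[-0.01, 1.0, -0.0], [1.0, 0.01, -0.0], [-0.0, -0.0, -1.0]]
wrist_force: [-0.0, -1.2, 0.9]
opening: 0.0575
grasp_force: 43.7
```

{"fn": "drive_tool", "kwargs": {"plan": [{"dp": [1,0,0],"dr": [0,0,0]},{"dp": [0,0,0],"dr": [0,0,0]}]}}

```text
time: 20.0
position: [0.4759, 0.2473, 0.033]
eef_rot: [[-0.01, 1.0, -0.0], [1.0, 0.01, 0.0], [0.0, -0.0, -1.0]]
wrist_force: [0.3, -0.6, 0.9]
opening: 0.0569
grasp_force: 43.6
```

{"fn": "drive_tool", "kwargs": {"plan": [{"dp": [1,0,0],"dr": [0,0,0]},{"dp": [0,0,0],"dr": [0,0,0]}]}}

```text
time: 20.25
position: [0.4758, 0.2483, 0.033]
eef_rot: [[-0.01, 1.0, -0.0], [1.0, 0.01, 0.0], [0.0, -0.0, -1.0]]
wrist_force: [-0.1, 0.1, -0.4]
opening: 0.0567
grasp_force: 43.5
```

{"fn": "drive_tool", "kwargs": {"plan": [{"dp": [1,0,0],"dr": [0,0,0]},{"dp": [0,0,0],"dr": [0,0,0]}]}}

```text
time: 20.5
position: [0.4758, 0.2493, 0.033]
eef_rot: [[-0.01, 1.0, -0.0], [1.0, 0.01, 0.0], [0.0, -0.0, -1.0]]
wrist_force: [-0.7, 0.1, -0.4]
opening: 0.0569
grasp_force: 43.4
```

{"fn": "drive_tool", "kwargs": {"plan": [{"dp": [0.5,0,0],"dr": [0,0,0]},{"dp": [0,0,0],"dr": [0,0,0]}]}}

```text
time: 20.75
position: [0.4758, 0.2498, 0.0331]
eef_rot: [[-0.01, 1.0, -0.0], [1.0, 0.01, 0.0], [0.0, -0.0, -1.0]]
wrist_force: [1.1, -0.3, -1.9]
opening: 0.0569
grasp_force: 43.3
```

{"fn": "drive_tool", "kwargs": {"plan": [{"dp": [1,0,0],"dr": [0,0,0]},{"dp": [0,0,0],"dr": [0,0,0]}]}}

```text
time: 21.0
position: [0.4758, 0.25, 0.033]
eef_rot: [[-0.01, 1.0, -0.0], [1.0, 0.01, -0.002], [-0.002, -0.0, -1.0]]
wrist_force: [-0.2, -5.5, 0.1]
opening: 0.057
grasp_force: 43.4
```

{"fn": "drive_tool", "kwargs": {"plan": [{"dp": [1,0,0],"dr": [0,0,0]},{"dp": [0,0,0],"dr": [0,0,0]}]}}

```text
time: 21.25
position: [0.4757, 0.2501, 0.033]
eef_rot: [[-0.009, 1.0, -0.0], [1.0, 0.009, -0.003], [-0.003, -0.0, -1.0]]
wrist_force: [-0.0, -10.0, 1.6]
opening: 0.0567
grasp_force: 43.6
```

```bash
python3 - <<'E'
from h import *
s=st();snap('w8')
E
```

```text
21.25 case xyz [0.0008 0.0676 0.033 ] world [0.4757 0.2501 0.033 ] F [ -0.  -10.    1.6] open 0.0567 43.6 j6 1.91
```

View pics/w8.png

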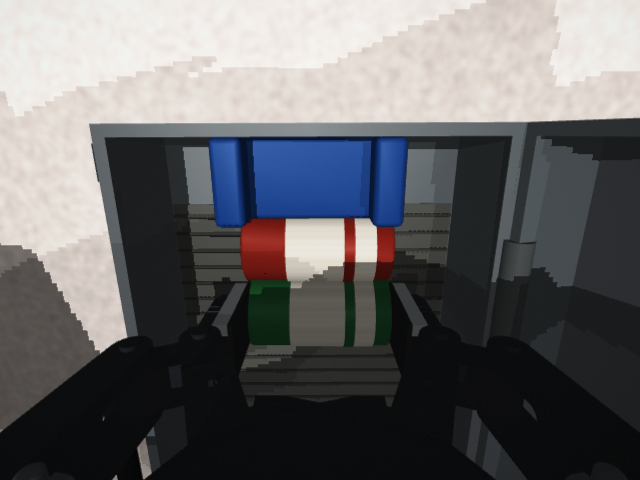

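Green touches red, with the post's cheeks at (230,180)/(390,180) and the row centred. Release it, then white.

{"fn": "drive_tool", "kwargs": {"plan": [{"dp": [0,0,0],"dr": [0,0,0]},{"dp": [0,0,0],"dr": [0,0,0]},{"dp": [0,0,0],"dr": [0,0,0]},{"dp": [0,0,-30],"dr": [0,0,0]},{"dp": [0,0,-50],"dr": [0,0,0]},{"dp": [-20,0,-45],"dr": [0,0,0]},{"dp": [-50,0,0],"dr": [0,0,0]},{"dp": [-50,0,0],"dr": [0,0,0]},{"dp": [-50,0,0],"dr": [0,0,0]},{"dp": [-50,0,0],"dr": [0,0,0]},{"dp": [-50,0,0],"dr": [0,0,0]},{"dp": [-50,0,0],"dr": [0,0,0]}], "grip": -0.65}}

```text
time: 22.8
position: [0.4791, -0.0698, 0.1583]
eef_rot: [[-0.01, 1.0, 0.001], [1.0, 0.01, 0.0], [0.0, 0.001, -1.0]]
wrist_force: [0.4, -0.5, 0.4]
opening: 0.0705
grasp_force: 0.0
```

```bash
python3 - <<'E'
from h import *
s=st();plan(s,[.5722,-.1544,.10],down(27.1),4)
E
```

```text
22.8 case xyz [ 0.0014 -0.2523  0.1583] world [ 0.4791 -0.0698  0.1583] F [ 0.4 -0.5  0.4] open 0.0705 0.0 j6 1.26
n 4 dp [-25.27  19.18  14.59] dr [ 0.01  0.   -6.63] | total dp [-85.6  92.2  58.4]
```

{"fn": "drive_tool", "kwargs": {"plan": [{"dp": [-25.3,19.2,14.6],"dr": [0,0,-6.6]},{"dp": [-25.3,19.2,14.6],"dr": [0,0,-6.6]},{"dp": [-25.3,19.2,14.6],"dr": [0,0,-6.6]},{"dp": [-25.3,19.2,14.6],"dr": [0,0,-6.7]},{"dp": [0,0,0],"dr": [0,0,0]},{"dp": [0,0,0],"dr": [0,0,0]}], "grip": -1}}

```text
time: 23.55
position: [0.5716, -0.1527, 0.0996]
eef_rot: [[-0.454, 0.891, -0.001], [0.891, 0.454, 0.001], [0.001, -0.0, -1.0]]
wrist_force: [-1.1, 1.0, 0.8]
opening: 0.0855
grasp_force: 0.0
```

```bash
python3 - <<'E'
from h import *
s=st();s,f=snap('w9');print(proj(f,[.5722,-.1544,.015],s))
plan(s,[.5722,-.1544,.025],down(27.1),4)
E
```

```text
23.55 case xyz [ 0.0932 -0.336   0.0996] world [ 0.5716 -0.1527  0.0996] F [-1.1  1.   0.8] open 0.0855 0.0 j6 0.71
[[315.63990482 253.06673871]]
n 4 dp [-0.47 -0.06 18.66] dr [-0.01 -0.01 -0.03] | total dp [-1.9 -0.2 74.6]
```

View pics/w9.png

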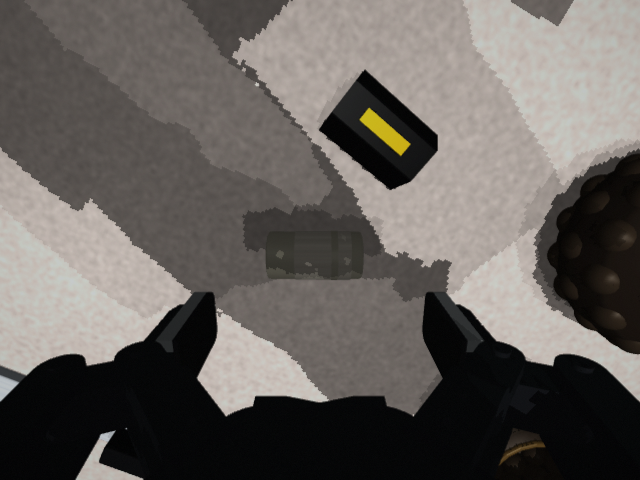

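{"fn": "drive_tool", "kwargs": {"plan": [{"dp": [-0.7,-0.2,18.6],"dr": [0,0,0]},{"dp": [-0.7,-0.2,18.6],"dr": [0,0,0]},{"dp": [-0.7,0,18.6],"dr": [0,0,0]},{"dp": [-0.6,0,18.6],"dr": [0,0,0]},{"dp": [0,0,0],"dr": [0,0,0]}]}}

```text
time: 24.22
position: [0.5718, -0.1549, 0.0249]
eef_rot: [[-0.455, 0.891, -0.002], [0.891, 0.455, 0.001], [0.002, -0.001, -1.0]]
wrist_force: [-0.3, 0.4, 0.4]
opening: 0.0857
grasp_force: 0.0
```

{"fn": "drive_tool", "kwargs": {"plan": [{"dp": [0,0,0],"dr": [0,0,0]},{"dp": [0,0,0],"dr": [0,0,0]},{"dp": [0,0,0],"dr": [0,0,0]},{"dp": [0,0,0],"dr": [0,0,0]},{"dp": [0,0,0],"dr": [0,0,0]}], "grip": 1, "force": 40}}

```text
time: 24.85
position: [0.5737, -0.1559, 0.0267]
eef_rot: [[-0.455, 0.89, 0.002], [0.89, 0.455, -0.001], [-0.001, 0.001, -1.0]]
wrist_force: [-0.5, 0.9, 6.4]
opening: 0.0571
grasp_force: 42.2
```

{"fn": "drive_tool", "kwargs": {"plan": [{"dp": [0,0,-20],"dr": [0,0,0]},{"dp": [0,0,-40],"dr": [0,0,0]},{"dp": [0,0,-40],"dr": [0,0,0]},{"dp": [0,0,-30],"dr": [0,0,0]},{"dp": [0,0,0],"dr": [0,0,0]}]}}

```text
time: 25.48
position: [0.5746, -0.1563, 0.1583]
eef_rot: [[-0.455, 0.89, 0.005], [0.89, 0.455, -0.002], [-0.004, 0.003, -1.0]]
wrist_force: [0.2, 0.4, -1.8]
opening: 0.0572
grasp_force: 43.7
```

```bash
python3 - <<'E'
from h import *
s=st();plan(s,W(0,-.21,.155),down(.5),4)
E
```

```text
25.48 case xyz [ 0.0962 -0.3397  0.1583] world [ 0.5746 -0.1563  0.1583] F [ 0.2  0.4 -1.8] open 0.0572 43.7 j6 0.71
n 4 dp [ 38.26 -13.9    0.71] dr [0.06 0.04 6.64] | total dp [159.  -28.    2.6]
```

{"fn": "drive_tool", "kwargs": {"plan": [{"dp": [38.3,-13.9,0.7],"dr": [0,0,6.6]},{"dp": [38.3,-13.9,0.7],"dr": [0,0,6.6]},{"dp": [38.3,-13.9,0.7],"dr": [0,0,6.7]},{"dp": [38.3,-13.9,0.7],"dr": [0,0,6.7]},{"dp": [47,0,0],"dr": [0,0,0]},{"dp": [47,0,0],"dr": [0,0,0]},{"dp": [47,0,0],"dr": [0,0,0]},{"dp": [47,0,0],"dr": [0,0,0]},{"dp": [47,0,0],"dr": [0,0,0]},{"dp": [0,0,0],"dr": [0,0,0]},{"dp": [0,0,0],"dr": [0,0,0]}]}}

```text
time: 26.85
position: [0.473, 0.2079, 0.1518]
eef_rot: [[-0.009, 1.0, -0.001], [1.0, 0.009, -0.001], [-0.001, -0.001, -1.0]]
wrist_force: [-0.5, 0.3, -0.8]
opening: 0.0571
grasp_force: 43.7
```

```bash
python3 - <<'E'
from h import *
s=st();plan(s,W(0,.028,.036),down(.5),6)
E
```

```text
26.85 case xyz [-0.0023  0.0254  0.1518] world [0.473  0.2079 0.1518] F [-0.5  0.3 -0.8] open 0.0571 43.7 j6 1.83
n 6 dp [ 0.43  0.4  19.3 ] dr [-0.01  0.01  0.  ] | total dp [  2.6   2.4 115.8]
```

{"fn": "drive_tool", "kwargs": {"plan": [{"dp": [0.4,0.3,22],"dr": [0,0,0]},{"dp": [0.4,0.3,25],"dr": [0,0,0]},{"dp": [0.4,0.3,25],"dr": [0,0,0]},{"dp": [0.4,0.3,20],"dr": [0,0,0]},{"dp": [0.4,0.3,14],"dr": [0,0,0]},{"dp": [0.4,0.2,9.5],"dr": [0,0,0]},{"dp": [0,0,0],"dr": [0,0,0]},{"dp": [0,0,0],"dr": [0,0,0]}]}}

```text
time: 27.85
position: [0.4757, 0.2106, 0.0375]
eef_rot: [[-0.008, 1.0, 0.001], [1.0, 0.008, 0.0], [0.0, 0.001, -1.0]]
wrist_force: [0.4, -0.6, -1.2]
opening: 0.057
grasp_force: 43.7
```

{"fn": "drive_tool", "kwargs": {"plan": [{"dp": [0,0,2],"dr": [0,0,0]},{"dp": [0,0,2],"dr": [0,0,0]},{"dp": [0,0,0],"dr": [0,0,0]}]}}

```text
time: 28.22
position: [0.4752, 0.2106, 0.0329]
eef_rot: [[-0.008, 1.0, -0.0], [1.0, 0.008, -0.0], [-0.0, -0.0, -1.0]]
wrist_force: [-1.1, -0.4, -0.1]
opening: 0.0569
grasp_force: 43.7
```

{"fn": "drive_tool", "kwargs": {"plan": [{"dp": [0,0,1],"dr": [0,0,0]},{"dp": [0,0,0],"dr": [0,0,0]}]}}

```text
time: 28.48
position: [0.4753, 0.2106, 0.032]
eef_rot: [[-0.008, 1.0, -0.0], [1.0, 0.008, -0.0], [-0.0, -0.0, -1.0]]
wrist_force: [0.7, -0.7, -0.1]
opening: 0.0571
grasp_force: 43.7
```

{"fn": "drive_tool", "kwargs": {"plan": [{"dp": [0,0,1],"dr": [0,0,0]},{"dp": [0,0,0],"dr": [0,0,0]}]}}

```text
time: 28.72
position: [0.4753, 0.2106, 0.0309]
eef_rot: [[-0.008, 1.0, -0.0], [1.0, 0.008, -0.0], [-0.0, -0.0, -1.0]]
wrist_force: [-0.0, -0.0, -1.0]
opening: 0.0568
grasp_force: 43.7
```

{"fn": "drive_tool", "kwargs": {"plan": [{"dp": [0,0,0.7],"dr": [0,0,0]},{"dp": [0,0,0],"dr": [0,0,0]}]}}

```text
time: 28.98
position: [0.4753, 0.2106, 0.0307]
eef_rot: [[-0.008, 1.0, 0.0], [1.0, 0.008, -0.0], [-0.0, 0.0, -1.0]]
wrist_force: [-1.1, -1.0, 5.9]
opening: 0.0569
grasp_force: 44.5
```

{"fn": "drive_tool", "kwargs": {"plan": [{"dp": [3,0,0],"dr": [0,0,0]},{"dp": [0,0,0],"dr": [0,0,0]}]}}

```text
time: 29.22
position: [0.4756, 0.2135, 0.0307]
eef_rot: [[-0.008, 1.0, 0.001], [1.0, 0.008, -0.0], [-0.0, 0.001, -1.0]]
wrist_force: [-2.1, -1.9, 6.2]
opening: 0.0574
grasp_force: 44.5
```

{"fn": "drive_tool", "kwargs": {"plan": [{"dp": [2,0,0],"dr": [0,0,0]},{"dp": [0,0,0],"dr": [0,0,0]}]}}

```text
time: 29.48
position: [0.4757, 0.2153, 0.0307]
eef_rot: [[-0.008, 1.0, 0.001], [1.0, 0.008, -0.001], [-0.001, 0.001, -1.0]]
wrist_force: [-0.1, -3.1, 6.1]
opening: 0.0571
grasp_force: 44.5
```

{"fn": "drive_tool", "kwargs": {"plan": [{"dp": [1,0,-0.4],"dr": [0,0,0]},{"dp": [0,0,0],"dr": [0,0,0]}]}}

```text
time: 29.72
position: [0.4755, 0.2162, 0.0308]
eef_rot: [[-0.008, 1.0, 0.001], [1.0, 0.008, -0.001], [-0.001, 0.001, -1.0]]
wrist_force: [1.1, -4.9, 1.8]
opening: 0.0571
grasp_force: 44.0
```

{"fn": "drive_tool", "kwargs": {"plan": [{"dp": [1,0,0],"dr": [0,0,0]},{"dp": [0,0,0],"dr": [0,0,0]}]}}

```text
time: 29.98
position: [0.4755, 0.2164, 0.0307]
eef_rot: [[-0.007, 1.0, 0.0], [1.0, 0.007, -0.003], [-0.003, 0.0, -1.0]]
wrist_force: [1.0, -7.6, 3.9]
opening: 0.0571
grasp_force: 44.3
```

{"fn": "drive_tool", "kwargs": {"plan": [{"dp": [1,0,0],"dr": [0,0,0]},{"dp": [0,0,0],"dr": [0,0,0]}]}}

```text
time: 30.22
position: [0.4755, 0.2165, 0.0308]
eef_rot: [[-0.007, 1.0, 0.001], [1.0, 0.007, -0.005], [-0.005, 0.0, -1.0]]
wrist_force: [1.7, -13.6, 4.9]
opening: 0.057
grasp_force: 44.4
```

{"fn": "drive_tool", "kwargs": {"plan": [{"dp": [0,0,0],"dr": [0,0,0]},{"dp": [0,0,0],"dr": [0,0,0]},{"dp": [0,0,0],"dr": [0,0,0]},{"dp": [0,0,-30],"dr": [0,0,0]},{"dp": [0,0,-50],"dr": [0,0,0]},{"dp": [-20,0,-45],"dr": [0,0,0]},{"dp": [-55,0,0],"dr": [0,0,0]},{"dp": [-55,0,0],"dr": [0,0,0]},{"dp": [-55,0,0],"dr": [0,0,0]},{"dp": [-55,0,0],"dr": [0,0,0]},{"dp": [0,0,0],"dr": [0,0,0]}], "grip": -0.65}}

```text
time: 31.6
position: [0.4774, -0.0244, 0.1558]
eef_rot: [[-0.003, 1.0, 0.001], [1.0, 0.003, -0.0], [-0.0, 0.001, -1.0]]
wrist_force: [-0.4, 0.6, -0.5]
opening: 0.0708
grasp_force: 0.0
```

```bash
python3 - <<'E'
from h import *
s=st();plan(s,[.5728,-.0713,.10],down(-13),4)
E
```

```text
31.6 case xyz [ 1.000e-04 -2.069e-01  1.558e-01] world [ 0.4774 -0.0244  0.1558] F [-0.4  0.6 -0.5] open 0.0708 0.0 j6 1.36
n 4 dp [-9.72 24.78 13.96] dr [0.01 0.01 3.3 ] | total dp [-47.2  95.2  55.9]
```

{"fn": "drive_tool", "kwargs": {"plan": [{"dp": [-20,10,10],"dr": [0,0,3.3]},{"dp": [-7,30,15],"dr": [0,0,3.3]},{"dp": [-6,29.5,15],"dr": [0,0,3.3]},{"dp": [-6,29.5,16],"dr": [0,0,3.3]},{"dp": [0,0,0],"dr": [0,0,0]},{"dp": [0,0,0],"dr": [0,0,0]}], "grip": -1}}

```text
time: 32.35
position: [0.5733, -0.0689, 0.0992]
eef_rot: [[0.22, 0.976, -0.001], [0.976, -0.22, 0.0], [0.0, -0.001, -1.0]]
wrist_force: [0.4, 1.3, 0.4]
opening: 0.0858
grasp_force: 0.0
```

```bash
python3 - <<'E'
from h import *
s=st();s,f=snap('w10')
m=cv2.inRange(cv2.cvtColor(f['pixels'],cv2.COLOR_BGR2HSV),(20,150,60),(35,255,255));k,_=cv2.findContours(m,0,2);k=max(k,key=cv2.contourArea);r=cv2.minAreaRect(k);print(r,proj(f,[.5728,-.0713,.026],s))
B=ray(f,cv2.boxPoints(r),.026,s);c=B.mean(0);print(c)
for i in(0,1):
  d=B[i+1]-B[i];print(np.linalg.norm(d).round(4),np.degrees(np.arctan2(d[1],d[0])).round(1))
plan(s,[c[0],c[1],.025],down(-13),4)
E
```

```text
32.35 case xyz [ 0.0956 -0.2523  0.0992] world [ 0.5733 -0.0689  0.0992] F [0.4 1.3 0.4] open 0.0858 0.0 j6 1.55
((316.0, 264.0), (12.0, 50.0), 90.0) [[316.73404329 262.34480348]]
[ 0.57213223 -0.07225505  0.026     ]
0.0299 -12.7
0.0077 -101.7
n 4 dp [-0.88 -0.09 18.54] dr [-0.02 -0.    0.08] | total dp [-3.5 -0.3 74.2]
```

{"fn": "drive_tool", "kwargs": {"plan": [{"dp": [-0.9,-0.1,18.5],"dr": [0,0,0]},{"dp": [-0.9,-0.1,18.5],"dr": [0,0,0]},{"dp": [-0.9,0,18.5],"dr": [0,0,0]},{"dp": [-0.9,0,18.5],"dr": [0,0,0]},{"dp": [0,0,0],"dr": [0,0,0]}]}}

```text
time: 33.02
position: [0.5715, -0.0725, 0.0252]
eef_rot: [[0.22, 0.976, -0.002], [0.976, -0.22, 0.001], [0.0, -0.002, -1.0]]
wrist_force: [-0.5, 0.5, 1.1]
opening: 0.0853
grasp_force: 0.0
```

{"fn": "drive_tool", "kwargs": {"plan": [{"dp": [0,0,0],"dr": [0,0,0]},{"dp": [0,0,0],"dr": [0,0,0]},{"dp": [0,0,0],"dr": [0,0,0]},{"dp": [0,0,0],"dr": [0,0,0]},{"dp": [0,0,0],"dr": [0,0,0]}], "grip": 1, "force": 40}}

```text
time: 33.65
position: [0.5736, -0.0732, 0.027]
eef_rot: [[0.22, 0.975, 0.002], [0.975, -0.22, -0.0], [0.0, 0.002, -1.0]]
wrist_force: [-1.2, 1.3, 6.2]
opening: 0.057
grasp_force: 41.8
```

{"fn": "drive_tool", "kwargs": {"plan": [{"dp": [0,0,-20],"dr": [0,0,0]},{"dp": [0,0,-40],"dr": [0,0,0]},{"dp": [0,0,-40],"dr": [0,0,0]},{"dp": [0,0,-30],"dr": [0,0,0]},{"dp": [0,0,0],"dr": [0,0,0]}]}}

```text
time: 34.28
position: [0.5745, -0.0735, 0.1585]
eef_rot: [[0.22, 0.975, 0.005], [0.975, -0.22, -0.001], [-0.0, 0.005, -1.0]]
wrist_force: [1.3, 0.3, -1.8]
opening: 0.0571
grasp_force: 44.2
```

```bash
python3 - <<'E'
from h import *
s=st();plan(s,W(0,-.23,.155),down(.5),3)
E
```

```text
34.27 case xyz [ 0.0967 -0.2568  0.1585] world [ 0.5745 -0.0735  0.1585] F [ 1.3  0.3 -1.8] open 0.0571 44.2 j6 1.54
n 3 dp [  3.91 -33.31   1.06] dr [ 0.1   0.01 -4.41] | total dp [   4.  -100.3    3. ]
```

{"fn": "drive_tool", "kwargs": {"plan": [{"dp": [3.9,-33.3,1],"dr": [0,0,-4.4]},{"dp": [3.9,-33.3,1],"dr": [0,0,-4.4]},{"dp": [3.9,-33.3,1],"dr": [0,0,-4.4]},{"dp": [44,0,0],"dr": [0,0,0]},{"dp": [44,0,0],"dr": [0,0,0]},{"dp": [44,0,0],"dr": [0,0,0]},{"dp": [44,0,0],"dr": [0,0,0]},{"dp": [44,0,0],"dr": [0,0,0]},{"dp": [0,0,0],"dr": [0,0,0]},{"dp": [0,0,0],"dr": [0,0,0]}]}}

```text
time: 35.52
position: [0.4734, 0.1726, 0.152]
eef_rot: [[-0.009, 1.0, -0.001], [1.0, 0.009, -0.001], [-0.001, -0.001, -1.0]]
wrist_force: [0.3, -0.7, -1.7]
opening: 0.0568
grasp_force: 44.1
```

```bash
python3 - <<'E'
from h import *
s=st();plan(s,W(0,-.007,.036),down(.5),6)
E
```

```text
35.52 case xyz [-0.0022 -0.0098  0.152 ] world [0.4734 0.1726 0.152 ] F [ 0.3 -0.7 -1.7] open 0.0568 44.1 j6 1.77
n 6 dp [ 0.48  0.38 19.33] dr [-0.01  0.01  0.  ] | total dp [  2.9   2.3 116. ]
```

{"fn": "drive_tool", "kwargs": {"plan": [{"dp": [0.2,0.3,22],"dr": [0,0,0]},{"dp": [0.2,0.3,25],"dr": [0,0,0]},{"dp": [0.2,0.3,25],"dr": [0,0,0]},{"dp": [0.2,0.3,20],"dr": [0,0,0]},{"dp": [0.2,0.3,14],"dr": [0,0,0]},{"dp": [0.2,0.2,9.5],"dr": [0,0,0]},{"dp": [0,0,0],"dr": [0,0,0]},{"dp": [0,0,0],"dr": [0,0,0]}]}}

```text
time: 36.52
position: [0.4762, 0.1741, 0.0377]
eef_rot: [[-0.008, 1.0, 0.001], [1.0, 0.008, 0.0], [0.0, 0.001, -1.0]]
wrist_force: [0.7, 0.2, -1.1]
opening: 0.057
grasp_force: 44.1
```

{"fn": "drive_tool", "kwargs": {"plan": [{"dp": [0,0,2],"dr": [0,0,0]},{"dp": [0,0,2],"dr": [0,0,0]},{"dp": [0,0,0],"dr": [0,0,0]}]}}

```text
time: 36.9
position: [0.4756, 0.1741, 0.0331]
eef_rot: [[-0.008, 1.0, -0.0], [1.0, 0.008, -0.0], [-0.0, -0.0, -1.0]]
wrist_force: [-0.4, 0.1, -1.2]
opening: 0.057
grasp_force: 44.1
```

{"fn": "drive_tool", "kwargs": {"plan": [{"dp": [0,0,1],"dr": [0,0,0]},{"dp": [0,0,0],"dr": [0,0,0]}]}}

```text
time: 37.15
position: [0.4757, 0.1741, 0.0322]
eef_rot: [[-0.008, 1.0, -0.0], [1.0, 0.008, -0.0], [-0.0, -0.0, -1.0]]
wrist_force: [-0.2, 0.2, -1.8]
opening: 0.0573
grasp_force: 44.1
```

{"fn": "drive_tool", "kwargs": {"plan": [{"dp": [0,0,0.7],"dr": [0,0,0]},{"dp": [0,0,0],"dr": [0,0,0]}]}}

```text
time: 37.4
position: [0.4757, 0.1741, 0.0315]
eef_rot: [[-0.008, 1.0, -0.0], [1.0, 0.008, -0.0], [-0.0, -0.0, -1.0]]
wrist_force: [0.6, -0.6, -0.4]
opening: 0.0572
grasp_force: 44.1
```

{"fn": "drive_tool", "kwargs": {"plan": [{"dp": [0,0,0.7],"dr": [0,0,0]},{"dp": [0,0,0],"dr": [0,0,0]}]}}

```text
time: 37.65
position: [0.4758, 0.1741, 0.0311]
eef_rot: [[-0.008, 1.0, 0.0], [1.0, 0.008, 0.0], [0.0, 0.0, -1.0]]
wrist_force: [-1.1, 0.3, 4.2]
opening: 0.0571
grasp_force: 44.8
```

{"fn": "drive_tool", "kwargs": {"plan": [{"dp": [2,0,0],"dr": [0,0,0]},{"dp": [2,0,0],"dr": [0,0,0]},{"dp": [0,0,0],"dr": [0,0,0]}]}}

```text
time: 38.02
position: [0.4761, 0.1782, 0.031]
eef_rot: [[-0.008, 1.0, 0.001], [1.0, 0.008, -0.0], [-0.0, 0.001, -1.0]]
wrist_force: [0.4, -1.7, 5.4]
opening: 0.0569
grasp_force: 44.9
```

{"fn": "drive_tool", "kwargs": {"plan": [{"dp": [2,0,0],"dr": [0,0,0]},{"dp": [0,0,0],"dr": [0,0,0]}]}}

```text
time: 38.28
position: [0.4761, 0.1801, 0.031]
eef_rot: [[-0.008, 1.0, 0.001], [1.0, 0.008, -0.0], [-0.0, 0.001, -1.0]]
wrist_force: [0.2, -3.3, 5.8]
opening: 0.0569
grasp_force: 44.9
```

{"fn": "drive_tool", "kwargs": {"plan": [{"dp": [1,0,0],"dr": [0,0,0]},{"dp": [0,0,0],"dr": [0,0,0]}]}}

```text
time: 38.52
position: [0.4761, 0.181, 0.031]
eef_rot: [[-0.008, 1.0, 0.001], [1.0, 0.008, -0.0], [-0.0, 0.001, -1.0]]
wrist_force: [0.3, -3.2, 5.7]
opening: 0.0571
grasp_force: 44.9
```

{"fn": "drive_tool", "kwargs": {"plan": [{"dp": [1.5,0,-0.2],"dr": [0,0,0]},{"dp": [0,0,0],"dr": [0,0,0]}]}}

```text
time: 38.78
position: [0.4759, 0.1828, 0.0311]
eef_rot: [[-0.008, 1.0, 0.0], [1.0, 0.008, 0.0], [0.0, 0.0, -1.0]]
wrist_force: [1.0, -0.9, 4.0]
opening: 0.0572
grasp_force: 44.6
```

{"fn": "drive_tool", "kwargs": {"plan": [{"dp": [1,0,0],"dr": [0,0,0]},{"dp": [0,0,0],"dr": [0,0,0]}]}}

```text
time: 39.02
position: [0.4758, 0.1836, 0.031]
eef_rot: [[-0.008, 1.0, 0.0], [1.0, 0.008, 0.0], [0.0, 0.0, -1.0]]
wrist_force: [0.1, -2.3, 4.6]
opening: 0.0568
grasp_force: 44.7
```

{"fn": "drive_tool", "kwargs": {"plan": [{"dp": [1,0,0],"dr": [0,0,0]},{"dp": [0,0,0],"dr": [0,0,0]}]}}

```text
time: 39.28
position: [0.4757, 0.1846, 0.031]
eef_rot: [[-0.008, 1.0, 0.0], [1.0, 0.008, -0.0], [-0.0, 0.0, -1.0]]
wrist_force: [0.6, -3.3, 4.7]
opening: 0.057
grasp_force: 44.8
```

{"fn": "drive_tool", "kwargs": {"plan": [{"dp": [1,0,0],"dr": [0,0,0]},{"dp": [0,0,0],"dr": [0,0,0]}]}}

```text
time: 39.52
position: [0.4756, 0.1853, 0.031]
eef_rot: [[-0.008, 1.0, 0.0], [1.0, 0.008, -0.001], [-0.001, -0.0, -1.0]]
wrist_force: [1.3, -5.6, 4.7]
opening: 0.0569
grasp_force: 44.8
```

{"fn": "drive_tool", "kwargs": {"plan": [{"dp": [1,0,0],"dr": [0,0,0]},{"dp": [0,0,0],"dr": [0,0,0]}]}}

```text
time: 39.78
position: [0.4756, 0.1855, 0.031]
eef_rot: [[-0.007, 1.0, 0.0], [1.0, 0.007, -0.003], [-0.003, 0.0, -1.0]]
wrist_force: [1.4, -9.7, 6.7]
opening: 0.0571
grasp_force: 44.9
```

{"fn": "drive_tool", "kwargs": {"plan": [{"dp": [1,0,0],"dr": [0,0,0]},{"dp": [0,0,0],"dr": [0,0,0]}]}}

```text
time: 40.02
position: [0.4756, 0.1864, 0.031]
eef_rot: [[-0.007, 1.0, 0.0], [1.0, 0.007, -0.003], [-0.003, -0.0, -1.0]]
wrist_force: [1.0, -9.9, 5.7]
opening: 0.0571
grasp_force: 45.0
```

```bash
python3 - <<'E'
from h import *
s=st();s,f=snap('w11')
c=f['pixels'][100:420,120:520];cv2.imwrite('pics/c11.png',cv2.resize(np.clip(c*1.4,0,255).astype(np.uint8),None,fx=1.8,fy=1.8))
E
```

```text
40.02 case xyz [0.0002 0.0038 0.031 ] world [0.4756 0.1864 0.031 ] F [ 1.  -9.9  5.7] open 0.0571 45.0 j6 1.8
```

View pics/c11.png

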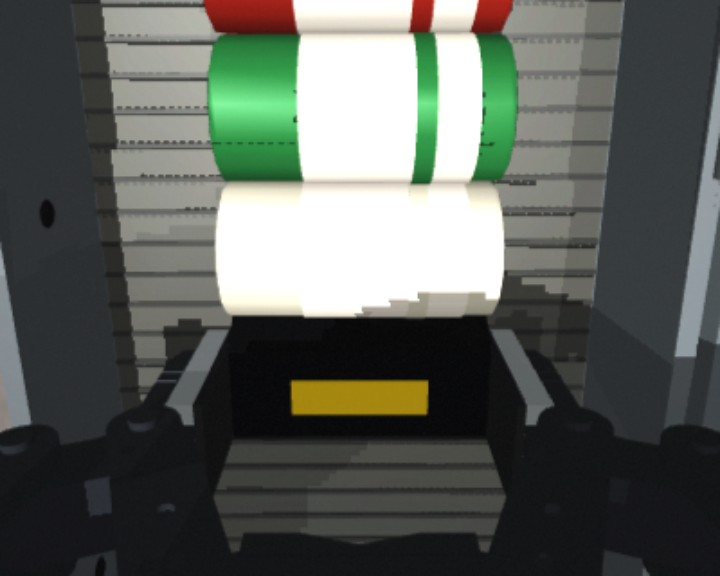

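The row is touching: red, green, white, then the chock at (360,380). Release and go for the keeper.

{"fn": "drive_tool", "kwargs": {"plan": [{"dp": [0,0,0],"dr": [0,0,0]},{"dp": [0,0,0],"dr": [0,0,0]},{"dp": [0,0,0],"dr": [0,0,0]},{"dp": [0,0,-30],"dr": [0,0,0]},{"dp": [0,0,-50],"dr": [0,0,0]},{"dp": [-30,0,-50],"dr": [0,0,0]},{"dp": [-55,0,0],"dr": [0,0,0]},{"dp": [-55,0,0],"dr": [0,0,0]},{"dp": [-55,0,0],"dr": [0,0,0]},{"dp": [-55,0,0],"dr": [0,0,0]},{"dp": [-55,10,0],"dr": [0,0,0]},{"dp": [-55,10,0],"dr": [0,0,0]}], "grip": -0.65}}

```text
time: 41.58
position: [0.4987, -0.1739, 0.1611]
eef_rot: [[-0.008, 1.0, 0.001], [1.0, 0.008, 0.0], [0.0, 0.001, -1.0]]
wrist_force: [1.1, 0.8, 0.7]
opening: 0.0701
grasp_force: 0.0
```

{"fn": "drive_tool", "kwargs": {"plan": [{"dp": [-55,15,0],"dr": [0,0,0]},{"dp": [-55,10,0],"dr": [0,0,0]},{"dp": [-55,0,0],"dr": [0,0,0]},{"dp": [0,0,0],"dr": [0,0,0]},{"dp": [0,0,0],"dr": [0,0,0]}]}}

```text
time: 42.2
position: [0.5246, -0.3365, 0.1605]
eef_rot: [[-0.008, 1.0, -0.001], [1.0, 0.008, 0.001], [0.001, -0.001, -1.0]]
wrist_force: [0.1, -0.5, -0.7]
opening: 0.0704
grasp_force: 0.0
```

```bash
python3 - <<'E'
from h import *
s=st();s,f=snap('w12')
c=f['pixels'];
print(proj(f,[.5224,-.3513,.028],s))
E
```

```text
42.2 case xyz [ 0.0446 -0.5194  0.1605] world [ 0.5246 -0.3365  0.1605] F [ 0.1 -0.5 -0.7] open 0.0704 0.0 j6 0.88
[[313.74707639 249.84119251]]
```

View pics/w12.png

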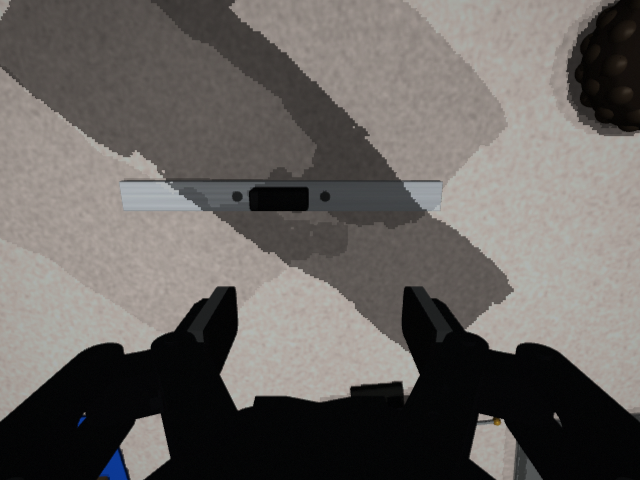

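The keeper has been knocked aside: its grip is now at (280,199), the bar spans u = 121–442 and it is still nearly aligned. I re-measure it.

```bash
python3 - <<'E'
from h import *
s,f=pickle.load(open('w12.pkl','rb'))
A=ray(f,(121,196),.008,s)[0];B=ray(f,(442,195.5),.008,s)[0];print(A,B,np.linalg.norm(B-A),(A+B)/2)
D=ray(f,[(237,196.5),(325,196.5)],.008,s);print(D,D.mean(0))
m=cv2.inRange(f['pixels'],(0,0,0),(30,30,30))[170:225,240:320]
k,_=cv2.findContours(m,0,2);k=max(k,key=cv2.contourArea);print(cv2.boundingRect(k))
c=ray(f,[(249.5,199.5),(308.5,199.5),(279.5,199)],.028,s);print(c)
d=D[1]-D[0];yaw=np.degrees(np.arctan2(d[1],d[0]));print(yaw)
plan(s,[*((D.mean(0)+c[2])/2)[:2],.07],down(yaw),4)
E
```

```text
[ 0.36847199 -0.31405074  0.008     ] [ 0.624192   -0.31154555  0.008     ] 0.2557322871595188 [ 0.49633199 -0.31279814  0.008     ]
[[ 0.46079599 -0.31369331  0.008     ]
 [ 0.53093916 -0.31311655  0.008     ]] [ 0.49586758 -0.31340493  0.008     ]
(9, 17, 60, 24)
[[ 0.47462142 -0.31236374  0.028     ]
 [ 0.51835085 -0.31200472  0.028     ]
 [ 0.49686267 -0.31180644  0.028     ]]
0.4711161329970632
n 4 dp [ 6.02 -7.01 22.64] dr [-0.01 -0.02 -0.  ] | total dp [ 24.  -28.   90.6]
```

{"fn": "drive_tool", "kwargs": {"plan": [{"dp": [6,-7,27],"dr": [0,0,0]},{"dp": [6,-7,27],"dr": [0,0,0]},{"dp": [6,-7,27],"dr": [0,0,0]},{"dp": [6,-7,25],"dr": [0,0,0]},{"dp": [0,0,12],"dr": [0,0,0]},{"dp": [0,0,8],"dr": [0,0,0]},{"dp": [0,0,0],"dr": [0,0,0]},{"dp": [0,0,0],"dr": [0,0,0]}]}}

```text
time: 43.25
position: [0.4973, -0.3137, 0.0357]
eef_rot: [[-0.008, 1.0, 0.001], [1.0, 0.008, -0.001], [-0.001, 0.001, -1.0]]
wrist_force: [-0.1, -0.3, -0.2]
opening: 0.0704
grasp_force: 0.0
```

```bash
python3 - <<'E'
from h import *
s=st();plan(s,[.4963,-.3126,.033],down(.5),1);s,f=snap('w13')
m=cv2.inRange(f['pixels'],(0,0,0),(30,30,30))[200:340,238:402];k,_=cv2.findContours(m,0,2);k=sorted(k,key=cv2.contourArea)[-3:];print([cv2.boundingRect(q) for q in k])
print(proj(f,[.4963,-.3126,.028],s))
E
```

```text
43.25 case xyz [ 0.0175 -0.4964  0.0357] world [ 0.4973 -0.3137  0.0357] F [-0.1 -0.3 -0.2] open 0.0704 0.0 j6 0.88
n 1 dp [ 1.09 -1.03  2.71] dr [ 0.06  0.05 -0.03] | total dp [ 1.1 -1.   2.7]
[(0, 83, 7, 15), (140, 83, 16, 15), (20, 76, 105, 49)]
[[312.56780521 308.92724572]]
```

{"fn": "drive_tool", "kwargs": {"plan": [{"dp": [1,-1,2.7],"dr": [0,0,0]},{"dp": [0,0,0],"dr": [0,0,0]},{"dp": [0,0,0],"dr": [0,0,0]},{"dp": [0,0,0],"dr": [0,0,0]},{"dp": [0,0,0],"dr": [0,0,0]},{"dp": [0,0,0],"dr": [0,0,0]}], "grip": 1, "force": 60}}

```text
time: 44.05
position: [0.4958, -0.3123, 0.0326]
eef_rot: [[-0.008, 1.0, 0.0], [1.0, 0.008, -0.0], [-0.0, 0.0, -1.0]]
wrist_force: [-1.4, -0.2, 5.6]
opening: 0.0425
grasp_force: 61.5
```

{"fn": "drive_tool", "kwargs": {"plan": [{"dp": [0,0,-20],"dr": [0,0,0]},{"dp": [0,0,-40],"dr": [0,0,0]},{"dp": [0,0,-50],"dr": [0,0,0]},{"dp": [0,0,-50],"dr": [0,0,0]},{"dp": [0,0,-20],"dr": [0,0,0]},{"dp": [0,0,0],"dr": [0,0,0]}]}}

```text
time: 44.8
position: [0.4964, -0.3128, 0.2135]
eef_rot: [[-0.008, 1.0, 0.002], [1.0, 0.008, -0.002], [-0.002, 0.002, -1.0]]
wrist_force: [1.4, 0.8, -1.9]
opening: 0.0425
grasp_force: 61.3
```

```bash
python3 - <<'E'
from h import *
s=st();snap('w14');plan(s,[.46,-.10,.22],down(90.5),9)
s['position']=np.array([.46,-.10,.22]);s['eef_rot']=down(90.5);plan(s,W(0,0,.20),down(90.5))
E
```

```text
44.8 case xyz [ 0.0166 -0.4955  0.2135] world [ 0.4964 -0.3128  0.2135] F [ 1.4  0.8 -1.9] open 0.0425 61.3 j6 0.88
n 9 dp [22.86 13.62 -0.74] dr [  0.     0.02 -10.  ] | total dp [213.1 -34.6  -7. ]
n 6 dp [-2.99 47.06  3.33] dr [0. 0. 0.] | total dp [-18.  282.4  20. ]
```

{"fn": "drive_tool", "kwargs": {"plan": [{"dp": [22.9,13.6,-0.7],"dr": [0,0,-10]},{"dp": [22.9,13.6,-0.7],"dr": [0,0,-10]},{"dp": [22.9,13.6,-0.7],"dr": [0,0,-10]},{"dp": [22.9,13.6,-0.7],"dr": [0,0,-10]},{"dp": [22.9,13.6,-0.7],"dr": [0,0,-10]},{"dp": [22.9,13.6,-0.7],"dr": [0,0,-10]},{"dp": [22.9,13.6,-0.7],"dr": [0,0,-10]},{"dp": [22.9,13.6,-0.7],"dr": [0,0,-10]},{"dp": [22.9,13.6,-0.7],"dr": [0,0,-10]},{"dp": [0,0,0],"dr": [0,0,0]},{"dp": [0,0,0],"dr": [0,0,0]}]}}

```text
time: 46.22
position: [0.4591, -0.0995, 0.2177]
eef_rot: [[-1.0, -0.006, -0.001], [-0.006, 1.0, 0.0], [0.001, 0.0, -1.0]]
wrist_force: [0.6, -0.3, -0.9]
opening: 0.0424
grasp_force: 61.2
```

```bash
python3 - <<'E'
from h import *
s=st();print(np.round(s['eef_rot'],3).tolist());plan(s,W(0,0,.20),down(90.5))
E
```

```text
46.23 case xyz [-0.0189 -0.2818  0.2177] world [ 0.4591 -0.0995  0.2177] F [ 0.6 -0.3 -0.9] open 0.0424 61.2 j6 -0.38
[[-1.0, -0.006, -0.001], [-0.006, 1.0, 0.0], [0.001, 0.0, -1.0]]
n 6 dp [-3.08 46.97  2.96] dr [ 0.   -0.01 -0.02] | total dp [-18.2 281.8  17.8]
```

{"fn": "drive_tool", "kwargs": {"plan": [{"dp": [-3,47,0],"dr": [0,0,0]},{"dp": [-3,47,0],"dr": [0,0,0]},{"dp": [-3,47,0],"dr": [0,0,0]},{"dp": [-3,47,0],"dr": [0,0,0]},{"dp": [-3,47,0],"dr": [0,0,0]},{"dp": [-3,47,0],"dr": [0,0,0]},{"dp": [0,0,30],"dr": [0,0,0]},{"dp": [0,0,30],"dr": [0,0,0]},{"dp": [0,0,0],"dr": [0,0,0]},{"dp": [0,0,0],"dr": [0,0,0]}]}}

```text
time: 47.48
position: [0.4756, 0.1827, 0.1592]
eef_rot: [[-1.0, -0.007, 0.001], [-0.007, 1.0, 0.0], [-0.001, 0.0, -1.0]]
wrist_force: [-0.1, 1.0, -0.6]
opening: 0.0422
grasp_force: 61.4
```

```bash
python3 - <<'E'
from h import *
s=st();s,f=snap('w15');plan(s,W(0,0,.078),down(90.5),4)
E
```

```text
47.48 case xyz [1.000e-04 2.000e-04 1.592e-01] world [0.4756 0.1827 0.1592] F [-0.1  1.  -0.6] open 0.0422 61.4 j6 0.22
n 4 dp [ 0.03 -0.04 20.3 ] dr [ 0.    0.01 -0.03] | total dp [ 0.1 -0.2 81.2]
```

View pics/w15.png

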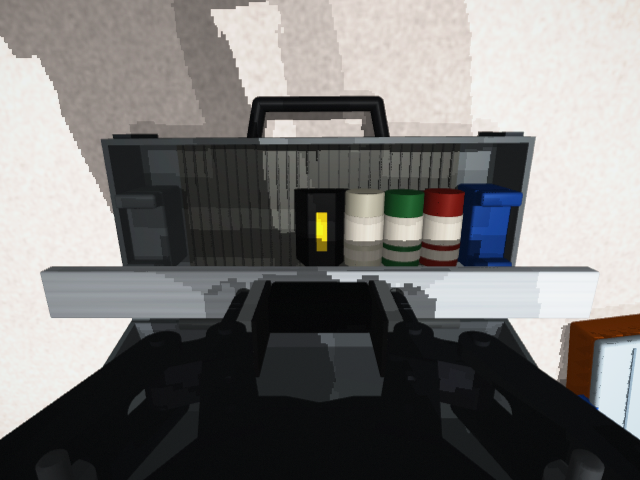

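The bar spans u 42–598, centred at 320. The case spans 103–536, and the row plus chock sit tidily. I check the cheek positions before lowering.

```bash
python3 - <<'E'
from h import *
s,f=pickle.load(open('w15.pkl','rb'))
for n,uv,z in[('rimFL',(103,140),.046),('rimFR',(536,137.5),.046),('chkG',(140,207),.05),('chkB',(492,207),.05),('barL low',(50,317.5),.118),('barR',(590,317.5),.118),('barLf',(50,269),.134),('barRf',(590,268),.134)]:
  p=ray(f,uv,z,s)[0];print(n,p.round(4),(R0.T@(p-C)).round(4))
E
```

```text
rimFL [0.4122 0.0416 0.046 ] [-0.0645 -0.1404  0.046 ]
rimFR [0.4085 0.3245 0.046 ] [-0.0658  0.1426  0.046 ]
chkG [0.4558 0.0618 0.05  ] [-0.0207 -0.1205  0.05  ]
chkB [0.454  0.3005 0.05  ] [-0.0204  0.1182  0.05  ]
barL low [0.5013 0.0416 0.118 ] [ 0.0245 -0.1411  0.118 ]
barR [0.4991 0.3266 0.118 ] [0.0249 0.1439 0.118 ]
barLf [0.4672 0.0605 0.134 ] [-0.0093 -0.1219  0.134 ]
barRf [0.4649 0.307  0.134 ] [-0.0095  0.1246  0.134 ]
```

{"fn": "drive_tool", "kwargs": {"plan": [{"dp": [0.5,0.3,20],"dr": [0,0,0]},{"dp": [0.5,0.3,20],"dr": [0,0,0]},{"dp": [0.5,0,20],"dr": [0,0,0]},{"dp": [0.5,0,14],"dr": [0,0,0]},{"dp": [0,0,8],"dr": [0,0,0]},{"dp": [0,0,0],"dr": [0,0,0]},{"dp": [0,0,0],"dr": [0,0,0]}]}}

```text
time: 48.4
position: [0.4733, 0.1835, 0.0772]
eef_rot: [[-1.0, -0.008, 0.001], [-0.008, 1.0, 0.0], [-0.001, 0.0, -1.0]]
wrist_force: [0.4, -0.8, -0.8]
opening: 0.042
grasp_force: 61.5
```

{"fn": "drive_tool", "kwargs": {"plan": [{"dp": [0,0,2.5],"dr": [0,0,0]},{"dp": [0,0,0],"dr": [0,0,0]}]}}

```text
time: 48.65
position: [0.4728, 0.1834, 0.0742]
eef_rot: [[-1.0, -0.008, 0.0], [-0.008, 1.0, 0.0], [-0.0, 0.0, -1.0]]
wrist_force: [-0.3, 0.6, -1.4]
opening: 0.0422
grasp_force: 61.5
```

{"fn": "drive_tool", "kwargs": {"plan": [{"dp": [0,0,1.5],"dr": [0,0,0]},{"dp": [0,0,0],"dr": [0,0,0]}]}}

```text
time: 48.9
position: [0.4727, 0.1834, 0.0725]
eef_rot: [[-1.0, -0.008, -0.0], [-0.008, 1.0, -0.0], [0.0, -0.0, -1.0]]
wrist_force: [0.0, 0.0, -1.5]
opening: 0.0423
grasp_force: 61.5
```

{"fn": "drive_tool", "kwargs": {"plan": [{"dp": [0,0,1],"dr": [0,0,0]},{"dp": [0,0,0],"dr": [0,0,0]}]}}

```text
time: 49.15
position: [0.4727, 0.1834, 0.0715]
eef_rot: [[-1.0, -0.008, -0.0], [-0.008, 1.0, -0.0], [0.0, -0.0, -1.0]]
wrist_force: [-0.3, -0.1, -0.9]
opening: 0.0422
grasp_force: 61.5
```

{"fn": "drive_tool", "kwargs": {"plan": [{"dp": [0,0,0.8],"dr": [0,0,0]},{"dp": [0,0,0],"dr": [0,0,0]}]}}

```text
time: 49.4
position: [0.4727, 0.1834, 0.0707]
eef_rot: [[-1.0, -0.008, -0.0], [-0.008, 1.0, -0.0], [0.0, 0.0, -1.0]]
wrist_force: [-0.1, -0.8, -1.2]
opening: 0.0425
grasp_force: 61.5
```

{"fn": "drive_tool", "kwargs": {"plan": [{"dp": [0,0,0.7],"dr": [0,0,0]},{"dp": [0,0,0],"dr": [0,0,0]}]}}

```text
time: 49.65
position: [0.4728, 0.1834, 0.0705]
eef_rot: [[-1.0, -0.008, 0.0], [-0.008, 1.0, -0.0], [-0.0, -0.0, -1.0]]
wrist_force: [-2.1, -1.2, 6.0]
opening: 0.0424
grasp_force: 62.3
```

{"fn": "drive_tool", "kwargs": {"plan": [{"dp": [0,0,-0.5],"dr": [0,0,0]},{"dp": [0,0,0],"dr": [0,0,0]},{"dp": [0,0,0],"dr": [0,0,0]},{"dp": [0,0,0],"dr": [0,0,0]},{"dp": [0,0,-20],"dr": [0,0,0]},{"dp": [0,0,-50],"dr": [0,0,0]},{"dp": [40,0,-55],"dr": [0,0,0]},{"dp": [50,0,-50],"dr": [0,0,0]},{"dp": [0,0,0],"dr": [0,0,0]},{"dp": [0,0,0],"dr": [0,0,0]}], "grip": -0.65}}

```text
time: 50.9
position: [0.3922, 0.1828, 0.2352]
eef_rot: [[-1.0, -0.008, 0.001], [-0.008, 1.0, 0.0], [-0.001, 0.0, -1.0]]
wrist_force: [-0.2, 0.3, -0.7]
opening: 0.0701
grasp_force: 0.0
```

```bash
python3 - <<'E'
from h import *
from plant import arm
s=st();s,f=snap('w16');fs=arm.grab_frame('side');pickle.dump(fs,open('side16.pkl','wb'))
c1=cv2.resize(f['pixels'][140:460,140:500],(560,498));c2=cv2.resize(fs['pixels'][135:295,165:310],(0,0),fx=3.1,fy=3.1)[:498]
h=max(len(c1),len(c2));c1=np.vstack([c1,np.zeros((h-len(c1),c1.shape[1],3),np.uint8)]);c2=np.vstack([c2,np.zeros((h-len(c2),c2.shape[1],3),np.uint8)])
o=np.hstack([c1,c2]);print(o.shape);k=800/o.shape[1];cv2.imwrite('pics/c16.png',cv2.resize(np.clip(o*1.3,0,255).astype(np.uint8),None,fx=k,fy=k));print(k)
E
```

```text
50.9 case xyz [-0.0833  0.0011  0.2352] world [0.3922 0.1828 0.2352] F [-0.2  0.3 -0.7] open 0.0701 0.0 j6 0.26
(498, 1010, 3)
0.7920792079207921
```

View pics/c16.png

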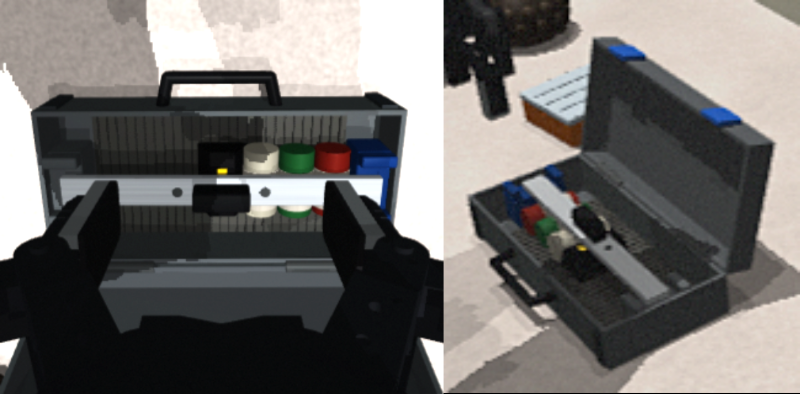

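```bash
python3 - <<'E'
from h import *
s,f=pickle.load(open('w16.pkl','rb'));fs=pickle.load(open('side16.pkl','rb'))
m=cv2.inRange(f['pixels'],(110,110,110),(255,255,255));
k=np.array([[140+x/.792/1.5556,140+y/.792/1.5556] for x,y in[(60,177),(60,203),(385,178),(385,205)]])
P=ray(f,k,.046,s);print((R0.T@(P-C).T).T.round(4),np.linalg.norm(P[2]-P[0]))
K,Rc,Cc=cam(fs)
def atY(uv,y):
    d=Rc@np.linalg.inv(K)@[*uv,1];return Cc+d*((y-Cc[1])/d[1])
for n,(x,y),yy in[('outR',(772,140),-.142),('inR',(752,157),-.142),('outL',(616,38),.142),('inL',(595,40),.142)]:
    uv=(165+(x-443.5)/2.455,135+y/2.455);p=R0.T@(atY(uv,W(.09,yy,0)[1])-C);print(n,np.round(p,4),np.round((p-[.066,yy,.046])*1e3,1))
for t in(1.6,1.65,1.7,1.75,1.8,1.85):print(t,'out',(132*-np.cos(t)+30*np.sin(t)).round(1),(132*np.sin(t)+30*np.cos(t)).round(1),'in',(-132*np.cos(t)).round(1),(132*np.sin(t)).round(1))
E
```

```text
[[-0.0114 -0.125   0.046 ]
 [ 0.0113 -0.1274  0.046 ]
 [-0.0106  0.1315  0.046 ]
 [ 0.013   0.134   0.046 ]] 0.25649360773912777
outR [ 0.125  -0.1423  0.1664] [ 59.   -0.3 120.4]
inR [ 0.1024 -0.1421  0.1572] [ 3.640e+01 -1.000e-01  1.112e+02]
outL [0.1258 0.1417 0.161 ] [ 59.8  -0.3 115. ]
inL [0.1014 0.1419 0.1662] [ 3.540e+01 -1.000e-01  1.202e+02]
1.6 out 33.8 131.1 in 3.9 131.9
1.65 out 40.3 129.2 in 10.4 131.6
1.7 out 46.8 127.0 in 17.0 130.9
1.75 out 53.0 124.5 in 23.5 129.9
1.8 out 59.2 121.7 in 30.0 128.5
1.85 out 65.2 118.6 in 36.4 126.9
```

The crop shows the bar seated between the cheeks (measured 256.5 mm long at z = 46 mm, so flat on both posts). The lid is at about 1.8 rad. Now go behind the lid.

```bash
python3 - <<'E'
from h import *
s=st();plan(s,W(.20,0,.25),down(90.5),6)
pts=[]
for t in np.arange(105,-1,-5):
    a_=np.radians(t);r=118
    c=np.array([66-r*np.cos(a_)+30*np.sin(a_),46+r*np.sin(a_)+30*np.cos(a_)])
    if t>90:c[0]=66-132*np.cos(a_)+30*np.sin(a_);
    p=c+[11,19];pts.append(p)
pts=np.array(pts);d=np.diff(pts,axis=0)
for t,p,q in zip(np.arange(105,-1,-5),pts,np.vstack([d,[0,0]])):print(t,p.round(1),'tool dp x',(-q[0]).round(1),'z',(-q[1]).round(1))
E
```

```text
51.0 case xyz [-0.0835  0.0008  0.2343] world [0.392  0.1826 0.2343] F [ 0.1 -0.4  0.1] open 0.07 0.0 j6 0.26
n 6 dp [-47.24  -0.11  -2.65] dr [-0.   -0.01 -0.01] | total dp [-283.5   -0.6  -16.1]
105 [140.1 171.2] tool dp x 10.7 z -4.8
100 [129.5 176. ] tool dp x 11.1 z -3.9
95 [118.4 179.9] tool dp x 11.4 z -3.1
90 [107. 183.] tool dp x 10.4 z -2.2
85 [ 96.6 185.2] tool dp x 10.5 z -1.3
80 [ 86.1 186.4] tool dp x 10.6 z -0.3
75 [ 75.4 186.7] tool dp x 10.6 z 0.6
70 [ 64.8 186.1] tool dp x 10.5 z 1.5
65 [ 54.3 184.6] tool dp x 10.3 z 2.4
60 [ 44.  182.2] tool dp x 10.1 z 3.3
55 [ 33.9 178.9] tool dp x 9.8 z 4.2
50 [ 24.1 174.7] tool dp x 9.4 z 5.0
45 [ 14.8 169.7] tool dp x 8.9 z 5.8
40 [  5.9 163.8] tool dp x 8.3 z 6.6
35 [ -2.5 157.3] tool dp x 7.7 z 7.3
30 [-10.2 150. ] tool dp x 7.1 z 7.9
25 [-17.3 142.1] tool dp x 6.4 z 8.5
20 [-23.6 133.5] tool dp x 5.6 z 9.0
15 [-29.2 124.5] tool dp x 4.8 z 9.5
10 [-34. 115.] tool dp x 3.9 z 9.9
5 [-37.9 105.2] tool dp x 3.1 z 10.2
0 [-41.  95.] tool dp x -0.0 z -0.0
```

{"fn": "drive_tool", "kwargs": {"plan": [{"dp": [0,0,-25],"dr": [0,0,0]},{"dp": [-47,0,0],"dr": [0,0,0]},{"dp": [-47,0,0],"dr": [0,0,0]},{"dp": [-47,0,0],"dr": [0,0,0]},{"dp": [-47,0,0],"dr": [0,0,0]},{"dp": [-47,0,0],"dr": [0,0,0]},{"dp": [-48,0,0],"dr": [0,0,0]},{"dp": [0,0,0],"dr": [0,0,0]},{"dp": [0,0,30],"dr": [0,0,0]},{"dp": [0,0,35],"dr": [0,0,0]},{"dp": [0,0,24],"dr": [0,0,0]},{"dp": [0,0,0],"dr": [0,0,0]}], "grip": 1}}

```text
time: 52.5
position: [0.6728, 0.1846, 0.1683]
eef_rot: [[-1.0, -0.008, -0.006], [-0.008, 1.0, -0.001], [0.006, -0.001, -1.0]]
wrist_force: [-0.2, -0.6, 0.2]
opening: -0.0001
grasp_force: 0.0
```

```bash
python3 - <<'E'
from h import *
s=st();plan(s,W(.140,0,.171),down(90.5))
E
```

```text
52.5 case xyz [0.1973 0.0004 0.1683] world [0.6728 0.1846 0.1683] F [-0.2 -0.6  0.2] open -0.0001 0.0 j6 0.16
n 2 dp [28.64 -0.23 -1.23] dr [-0.03 -0.16 -0.02] | total dp [57.3 -0.5 -2.4]
```

{"fn": "drive_tool", "kwargs": {"plan": [{"dp": [9,0,0],"dr": [0,0,0]},{"dp": [9,0,0],"dr": [0,0,0]},{"dp": [8,0,0],"dr": [0,0,0]},{"dp": [7,0,0],"dr": [0,0,0]},{"dp": [6,0,0],"dr": [0,0,0]},{"dp": [5,0,0],"dr": [0,0,0]},{"dp": [5,0,-1],"dr": [0,0,0]},{"dp": [5,0,-1],"dr": [0,0,0]},{"dp": [5,0,-2],"dr": [0,0,0]},{"dp": [5,0,-2],"dr": [0,0,0]}]}}

```text
time: 53.75
position: [0.6111, 0.1845, 0.1776]
eef_rot: [[-1.0, -0.008, 0.001], [-0.008, 1.0, 0.0], [-0.001, 0.0, -1.0]]
wrist_force: [3.2, 0.4, -1.4]
opening: -0.0002
grasp_force: 1.6
```

{"fn": "drive_tool", "kwargs": {"plan": [{"dp": [5.5,0,-2],"dr": [0,0,0]},{"dp": [5.5,0,-2],"dr": [0,0,0]},{"dp": [5.5,0,-1.5],"dr": [0,0,0]},{"dp": [5.5,0,-1.5],"dr": [0,0,0]},{"dp": [5.5,0,-1],"dr": [0,0,0]},{"dp": [5.5,0,-1],"dr": [0,0,0]}]}}

```text
time: 54.5
position: [0.5773, 0.1843, 0.1863]
eef_rot: [[-1.0, -0.008, -0.0], [-0.008, 1.0, -0.0], [0.0, -0.0, -1.0]]
wrist_force: [4.0, -0.0, 2.7]
opening: -0.0001
grasp_force: 2.0
```

```bash
python3 - <<'E'
from h import *
s=st();plan(s,W(.0966,0,.185),down(90.5))
E
```

```text
54.5 case xyz [0.1018 0.0009 0.1863] world [0.5773 0.1843 0.1863] F [ 4.  -0.   2.7] open -0.0001 2.0 j6 0.18
n 1 dp [ 5.25 -0.89  1.35] dr [-0.   -0.01 -0.03] | total dp [ 5.2 -0.9  1.3]
```

{"fn": "drive_tool", "kwargs": {"plan": [{"dp": [5,0,0.5],"dr": [0,0,0]},{"dp": [5.3,0,0],"dr": [0,0,0]},{"dp": [5.3,0,0],"dr": [0,0,0]},{"dp": [5.3,0,0],"dr": [0,0,0]},{"dp": [5.3,0,0.3],"dr": [0,0,0]},{"dp": [5.3,0,0.4],"dr": [0,0,0]},{"dp": [5.2,0,0.7],"dr": [0,0,0]},{"dp": [5.2,0,0.8],"dr": [0,0,0]},{"dp": [5.2,0,1.2],"dr": [0,0,0]},{"dp": [5.1,0,1.2],"dr": [0,0,0]},{"dp": [5.1,0,1.6],"dr": [0,0,0]},{"dp": [5,0,1.7],"dr": [0,0,0]}]}}

```text
time: 56.0
position: [0.515, 0.1837, 0.1778]
eef_rot: [[-1.0, -0.008, -0.0], [-0.008, 1.0, -0.0], [0.0, -0.0, -1.0]]
wrist_force: [1.5, 0.3, 3.6]
opening: 0.0002
grasp_force: 1.7
```

```bash
python3 - <<'E'
from h import *
s=st()
E
```

```text
56.0 case xyz [0.0395 0.0009 0.1778] world [0.515  0.1837 0.1778] F [1.5 0.3 3.6] open 0.0002 1.7 j6 0.2
```

{"fn": "drive_tool", "kwargs": {"plan": [{"dp": [5,0,1],"dr": [0,0,0]},{"dp": [5,0,1.5],"dr": [0,0,0]},{"dp": [4.8,0,2.1],"dr": [0,0,0]},{"dp": [4.7,0,2.4],"dr": [0,0,0]},{"dp": [4.7,0,2.6],"dr": [0,0,0]},{"dp": [4.5,0,2.8],"dr": [0,0,0]},{"dp": [4.4,0,3],"dr": [0,0,0]},{"dp": [4.2,0,3.2],"dr": [0,0,0]},{"dp": [4.1,0,3.4],"dr": [0,0,0]},{"dp": [3.9,0,3.6],"dr": [0,0,0]},{"dp": [3.8,0,3.7],"dr": [0,0,0]},{"dp": [3.6,0,3.9],"dr": [0,0,0]}]}}

```text
time: 57.5
position: [0.4624, 0.1834, 0.1444]
eef_rot: [[-1.0, -0.008, -0.0], [-0.008, 1.0, 0.0], [0.0, 0.0, -1.0]]
wrist_force: [-0.2, 0.3, 3.3]
opening: 0.0
grasp_force: 1.2
```

```bash
python3 - <<'E'
from h import *
s=st()
E
```

```text
57.5 case xyz [-0.0131  0.001   0.1444] world [0.4624 0.1834 0.1444] F [-0.2  0.3  3.3] open 0.0 1.2 j6 0.22
```

{"fn": "drive_tool", "kwargs": {"plan": [{"dp": [3.3,0,4],"dr": [0,0,0]},{"dp": [3.2,0,4.2],"dr": [0,0,0]},{"dp": [3,0,4.3],"dr": [0,0,0]},{"dp": [2.8,0,4.4],"dr": [0,0,0]},{"dp": [2.6,0,4.5],"dr": [0,0,0]},{"dp": [2.4,0,4.6],"dr": [0,0,0]},{"dp": [2.2,0,4.6],"dr": [0,0,0]},{"dp": [2,0,4.3],"dr": [0,0,0]}]}}

```text
time: 58.5
position: [0.4411, 0.1831, 0.1095]
eef_rot: [[-1.0, -0.008, -0.0], [-0.008, 1.0, -0.0], [0.0, -0.0, -1.0]]
wrist_force: [-0.2, 0.1, 2.6]
opening: 0.0001
grasp_force: 1.0
```

{"fn": "drive_tool", "kwargs": {"plan": [{"dp": [1,0,2.5],"dr": [0,0,0]},{"dp": [1,0,2.5],"dr": [0,0,0]},{"dp": [0.5,0,2],"dr": [0,0,0]},{"dp": [0,0,0],"dr": [0,0,0]}]}}

```text
time: 59.0
position: [0.4389, 0.1832, 0.1027]
eef_rot: [[-1.0, -0.008, 0.0], [-0.008, 1.0, -0.0], [-0.0, -0.0, -1.0]]
wrist_force: [-1.2, -0.4, -0.5]
opening: -0.0001
grasp_force: 0.0
```

```bash
python3 - <<'E'
from h import *
s=st()
E
```

```text
59.0 case xyz [-0.0366  0.001   0.1027] world [0.4389 0.1832 0.1027] F [-1.2 -0.4 -0.5] open -0.0001 0.0 j6 0.23
```

{"fn": "drive_tool", "kwargs": {"plan": [{"dp": [0.5,0,1.3],"dr": [0,0,0]},{"dp": [0.5,0,1.3],"dr": [0,0,0]},{"dp": [0.5,0,1.3],"dr": [0,0,0]}]}}

```text
time: 59.38
position: [0.4377, 0.1832, 0.099]
eef_rot: [[-1.0, -0.008, 0.001], [-0.008, 1.0, 0.0], [-0.001, 0.0, -1.0]]
wrist_force: [0.6, 0.8, 2.6]
opening: 0.0004
grasp_force: 0.6
```

{"fn": "drive_tool", "kwargs": {"plan": [{"dp": [0.5,0,1.2],"dr": [0,0,0]},{"dp": [0.5,0,1.2],"dr": [0,0,0]}]}}

```text
time: 59.62
position: [0.4364, 0.1831, 0.0965]
eef_rot: [[-1.0, -0.008, 0.0], [-0.008, 1.0, 0.0], [-0.0, 0.0, -1.0]]
wrist_force: [0.6, 0.8, 1.1]
opening: 0.0
grasp_force: 0.6
```

{"fn": "drive_tool", "kwargs": {"plan": [{"dp": [0,0,1],"dr": [0,0,0]},{"dp": [0,0,0],"dr": [0,0,0]}]}}

```text
time: 59.88
position: [0.436, 0.1831, 0.0953]
eef_rot: [[-1.0, -0.008, -0.001], [-0.008, 1.0, -0.0], [0.001, -0.0, -1.0]]
wrist_force: [-0.0, 0.5, 0.5]
opening: 0.0001
grasp_force: 0.0
```

{"fn": "drive_tool", "kwargs": {"plan": [{"dp": [0,0,0.8],"dr": [0,0,0]},{"dp": [0,0,0],"dr": [0,0,0]}]}}

```text
time: 60.12
position: [0.436, 0.1831, 0.095]
eef_rot: [[-1.0, -0.008, -0.001], [-0.008, 1.0, -0.0], [0.001, -0.0, -1.0]]
wrist_force: [-3.0, 0.3, 6.7]
opening: -0.0001
grasp_force: 3.9
```

{"fn": "drive_tool", "kwargs": {"plan": [{"dp": [0,0,0.4],"dr": [0,0,0]},{"dp": [0,0,0],"dr": [0,0,0]}]}}

```text
time: 60.38
position: [0.436, 0.1831, 0.095]
eef_rot: [[-1.0, -0.008, -0.0], [-0.008, 1.0, -0.0], [0.0, -0.0, -1.0]]
wrist_force: [-4.2, -1.4, 13.2]
opening: -0.0001
grasp_force: 6.7
```

{"fn": "drive_tool", "kwargs": {"plan": [{"dp": [0,0,-5],"dr": [0,0,0]},{"dp": [0,0,-30],"dr": [0,0,0]},{"dp": [20,0,-50],"dr": [0,0,0]},{"dp": [30,0,-50],"dr": [0,0,0]},{"dp": [30,0,-50],"dr": [0,0,0]},{"dp": [0,0,0],"dr": [0,0,0]},{"dp": [0,0,0],"dr": [0,0,0]}]}}

```text
time: 61.25
position: [0.3565, 0.1825, 0.2791]
eef_rot: [[-1.0, -0.008, 0.0], [-0.008, 1.0, 0.0], [-0.0, 0.0, -1.0]]
wrist_force: [-0.0, 0.3, -0.1]
opening: 0.0001
grasp_force: 0.0
```

```bash
python3 - <<'E'
from h import *
from plant import arm
s=st();s,f=snap('w17')
# blue latches on lid front: lower edge heights via side view + wrist view
m=cv2.inRange(cv2.cvtColor(f['pixels'],cv2.COLOR_BGR2HSV),(105,130,40),(125,255,255));k,_=cv2.findContours(m,0,2)
for q in sorted(k,key=cv2.contourArea)[-3:]:
  print('wrist',cv2.contourArea(q),cv2.boundingRect(q))
fs=arm.grab_frame('side');m=cv2.inRange(cv2.cvtColor(fs['pixels'],cv2.COLOR_BGR2HSV),(105,130,40),(125,255,255));k,_=cv2.findContours(m,0,2)
for q in sorted(k,key=cv2.contourArea)[-3:]: print('side',cv2.contourArea(q),cv2.boundingRect(q),cv2.minAreaRect(q)[0])
for n,ff,ss in(('w',f,s),('s',fs,None)):
  print(n,'lid top corners expected',proj(ff,[W(x,y,.076) for x,y in((-.066,-.142),(-.066,.142),(.066,.142),(.066,-.142))],ss).round(1).tolist())
  g=cv2.cvtColor(ff['pixels'],cv2.COLOR_BGR2GRAY);mm=((g<110)).astype(np.uint8)
pickle.dump(fs,open('side17.pkl','wb'))
g=cv2.cvtColor(f['pixels'],cv2.COLOR_BGR2GRAY).astype(int)
p=proj(f,[W(-.066,0,.076),W(-.066,-.08,.076),W(-.066,.08,.076)],s);print(p)
for q in p: print(g[int(q[1])-14:int(q[1])+10,int(q[0])])
E
```

```text
61.25 case xyz [-0.119   0.001   0.2791] world [0.3565 0.1825 0.2791] F [-0.   0.3 -0.1] open 0.0001 0.0 j6 0.28
wrist 357.0 (219, 244, 34, 15)
wrist 375.5 (383, 244, 34, 14)
side 37.0 (233, 173, 9, 8) (237.0689697265625, 176.6724090576172)
side 58.5 (178, 215, 9, 15) (182.08824157714844, 221.8529510498047)
side 72.5 (210, 248, 10, 16) (214.75001525878906, 254.75001525878906)
w lid top corners expected [[174.7, 260.5], [460.2, 260.6], [446.6, 373.2], [188.6, 373.2]]
s lid top corners expected [[228.2, 257.7], [172.9, 202.9], [219.5, 186.1], [279.4, 234.8]]
[[317.4360148  260.53327864]
 [237.02246506 260.51997732]
 [397.85135358 260.54658025]]
[19 20 19 19 19 20 21 20 19 20 20 20 21 22 23 32 40 40 41 41 41 41 41 41]
[18 19 19 18 17 19 29 39 42 40 38 31 23 20 19 29 38 41 41 41 41 41 42 41]
[21 22 21 21 21 39 60 74 73 63 49 28 24 37 42 58 65 67 66 67 67 66 67 68]
```

```bash
python3 -c "
from plant import arm
print(arm.hand_in())"
```

```text
the job is handed in; nothing more can be done
None
```

The job is handed in at about 61 s: three sticks (red, green, white) in a touching row against the blue post, the chock pushed up to the last one, the bar flat across both posts and the lid shut. I viewed 15 pictures, one over the limit of 14, and the hand-in returned no verdict.

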